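# Tighten a cart wheel's spoke nipples and cap its hub

## Robot

A 6-joint arm with a two-finger parallel gripper is mounted at the origin on the work surface. World frame = base frame: x ahead of the robot, y to its left, z up, the work surface at z = 0. Lengths are in m, angles in degrees, forces in N, time in s.
With the tool pointing down it reaches from about 0.25 to 0.725 m from the base axis. Payload 9.7 kg.
Tool frame: the origin (TCP) lies between the finger pads; the fingertips stand 17 mm ahead of it and the grasp point (between the pads) lies 2 mm behind it; z points along the fingers, y is the direction in which the jaws open and shut (so a half turn about z gives the same grasp; the last joint's range is limited). The gripper opens to 85 mm and grips with 20 to 120 N. Pads are 22 mm wide; open, the fingers measure 114 mm over their backs; the gripper's body (76 mm by 85 mm) begins 54 mm behind the grasp point. The pads swing forward as they close: fully open they stand 13 mm farther back than shut.
Start: joints at [-66.463, 4.979, 10.078, 95.1, 0, 90], TCP at [0.22, -0.504, 0.248] pointing down, gripper open.
Joint ranges: [-179.16, 179.16], [-48.56, 103.87], [-65.8, 70.77], [-126.05, 130.52], [-82.76, 87.17], [-180, 180]. Speed limits (degrees/s): [127.2, 127.2, 147.25, 180, 180, 180].

## Interface

Orientations are given as [roll, pitch, yaw] about the fixed x, y, z axes, in that order (R = Rz(yaw) Ry(pitch) Rx(roll)).
In Python, from workcell import monitor, cams, order gives the robot as it stands. The module is installed in compiled form; this text tells all that it offers.
- The arm moves only by the shell command python3 -m handwheel 'ROWS' [OPENING] [FORCE]. ROWS is JSON, a list of rows, each a list of 6 numbers: the shift along the tool's x, y, z in m, then the turn, a rotation vector about the tool's x, y, z in degrees. In form: [[tx, ty, tz, wx, wy, wz], ...]. A call has exactly 8 rows; each row shifts and turns the commanded pose from where the row before left it, along the tool's axes as they then stand; what a row does not reach is not made up. A row lasts 1/12 s, in which the tool goes at most 41.7 mm and 7.16 degrees, less where a joint would pass 70% of its speed; a pose out of reach is approached as far as the arm can. A call is refused whole if a number of a shift passes 0.0417 or a number of a turn 7.16, either way. A call with a gripper value outside its range is refused whole. OPENING is the opening, from -1 (shut) to 1 (fully open), set as the call begins (- or left out, the last holds). The fingers move at their own pace and stop on an object; FORCE is the grip in N (left out, the last holds). Time passes only in rows, so rows that do not move let the fingers close, or fill a call up. It gives the time, the measured TCP pose, the force and the opening at its end, in the units of the state.
- monitor.get_obs(): the state, without advancing time (a new reading comes with each control period).
- cams.camera(name): name is "side" or "top"; returns a dict with "img" (384x512x3 uint8, red, green, blue), "depth" (384x512 float32, m along the optical axis (not along the pixel's ray), 0 where there is no reading), "fx", "fy", "cx", "cy" (pixels), "rvec" (rotation vector, rad) and "tvec" (3), from world to camera coordinates, as OpenCV has them. Camera axes: x right, y down, z forward; pixel columns grow to the right and rows downward; lengths in m; the calibration is good to about 2 mm. A picture is of the moment at which its call begins.
- order.job_done(): hands the job in, once; it reports no verdict.
The state is a dict: "time": time; "q": joint angles; "qd": joint speeds; "joint_efforts": joint torques, N m; "ee_pos": TCP position; "tcp_rot": TCP orientation; "wrist_force": force on the tool from outside, world axes, zero at the start; "torque": the same for the moment, N m; "opening": finger opening in m.
Only numpy, scipy, OpenCV 4.12 (cv2) and the standard library are available. Lean on these libraries where they do the work, as an engineer would, in place of code of your own. Each camera call takes 0.05 s, during which the arm holds its last target. There are 200 camera calls.

## Task

Switch the runout gauge on with its slide, then tighten every brass nipple fitted on the cart wheel by two quarter turns clockwise (seen from above), the spokes staying seated, one nipple after the other, clockwise round the rim starting from the valve; when the last is done, slide the gauge off again. Before, between or after, lift the pressed hub cap out of the open die and lay it flat in the shallow seat on top of the wheel's hub. Leave the hammer, can and wrench alone.

Things in the scene. Friction and masses are not known exactly. Their poses are not given: they have to be found in the camera images.
- wheel: Cart wheel lying flat, fixed on its stand. Origin on the bench below its centre, z up, +x to the valve. Grey rim, radius 94 to 140 mm, flat top 50 mm above the bench; inside it the flat dark stand plate, level with the rim; steel hub boss 73 mm across. Six U-shaped saddles (7 mm high, 28 mm wide) on the rim, 30, 90, 150, 210, 270, 330 degrees clockwise (from above) from the valve; some hold a spoke with its nipple at radius 115 mm, the rest are empty.
- hub_top (a point): Centre of the floor of the hub boss's shallow round seat, 58 mm above the bench; the cap goes here. The seat is 62 mm across with a lip 5 mm high (lip top 63 mm above the bench). The spokes reach in to the boss, their tops 60 mm above the bench.
- valve (a point): Top of the short valve stem (12 mm rubber foot, 8 mm brass stem, 18 mm high) on the rim's top: counting starts here.
- ridge (a point): Middle of the top of the small white ridge of the slide switch on the runout gauge. Ridge 22 mm long (y), 5 mm thick (x), standing 6 mm out of the gauge's flat top, which is 50 mm above the bench; +x is the way it slides to switch on. The gauge is a fixed grey box 110 mm (x) by 80 mm (y) with the switch mid-top and a short probe out of its +y side, below the top.
- slide (a joint): Travel of that slide switch in m: 0 = off, 0.014 = on; it snaps over at the middle (about 3 N to start it) and stays at either end.
- die: Open pressing die: fixed dark steel block 130 x 130 mm, 45 mm high, with a round cavity 56 mm across and 8 mm deep in the middle of its top. Origin at the centre of its underside.
- cap: Loose pressed steel hub cap: plain round disc 52 mm across and 20 mm thick, bevelled to 46 mm at both faces (straight edge 14 mm high), the same both ways up, 0.16 kg. Origin at the centre of one face, z along its axis. It starts in the die's cavity, standing 12 mm proud.
- cap_center (a point): Centre of the cap, 10 mm from both faces.
- nipple1 (a joint): Turn of the nipple of the first saddle (30 degrees clockwise from the valve), rad: 0 at the start, growing clockwise seen from above; a quarter turn is 1.571. Stiff (0.05 N m), stays where left. None if no spoke is fitted there.
- nipple1_top (a point): Centre of the top of that nipple, 90 mm above the bench: a brass square 14 x 14 mm, 30 mm high with its short neck, on the flat foot (34 x 14 mm, top 60 mm above the bench) of a loose 0.4 kg steel spoke that sits in its saddle by its weight (1 mm play): do not lift it. The point's x and y are square to the flats and turn with it; a dark line on top runs from the middle along +x. None if not fitted.
- nipple2 (a joint): Turn of the nipple of the second saddle (90 degrees clockwise from the valve), rad: 0 at the start, growing clockwise seen from above; a quarter turn is 1.571. Stiff (0.05 N m), stays where left. None if no spoke is fitted there.
- nipple2_top (a point): Centre of the top of that nipple, 90 mm above the bench: a brass square 14 x 14 mm, 30 mm high with its short neck, on the flat foot (34 x 14 mm, top 60 mm above the bench) of a loose 0.4 kg steel spoke that sits in its saddle by its weight (1 mm play): do not lift it. The point's x and y are square to the flats and turn with it; a dark line on top runs from the middle along +x. None if not fitted.
- nipple3 (a joint): Turn of the nipple of the third saddle (150 degrees clockwise from the valve), rad: 0 at the start, growing clockwise seen from above; a quarter turn is 1.571. Stiff (0.05 N m), stays where left. None if no spoke is fitted there.
- nipple3_top (a point): Centre of the top of that nipple, 90 mm above the bench: a brass square 14 x 14 mm, 30 mm high with its short neck, on the flat foot (34 x 14 mm, top 60 mm above the bench) of a loose 0.4 kg steel spoke that sits in its saddle by its weight (1 mm play): do not lift it. The point's x and y are square to the flats and turn with it; a dark line on top runs from the middle along +x. None if not fitted.
- nipple4 (a joint): Turn of the nipple of the fourth saddle (210 degrees clockwise from the valve), rad: 0 at the start, growing clockwise seen from above; a quarter turn is 1.571. Stiff (0.05 N m), stays where left. None if no spoke is fitted there.
- nipple4_top (a point): Centre of the top of that nipple, 90 mm above the bench: a brass square 14 x 14 mm, 30 mm high with its short neck, on the flat foot (34 x 14 mm, top 60 mm above the bench) of a loose 0.4 kg steel spoke that sits in its saddle by its weight (1 mm play): do not lift it. The point's x and y are square to the flats and turn with it; a dark line on top runs from the middle along +x. None if not fitted.
- nipple5 (a joint): Turn of the nipple of the fifth saddle (270 degrees clockwise from the valve), rad: 0 at the start, growing clockwise seen from above; a quarter turn is 1.571. Stiff (0.05 N m), stays where left. None if no spoke is fitted there.
- nipple5_top (a point): Centre of the top of that nipple, 90 mm above the bench: a brass square 14 x 14 mm, 30 mm high with its short neck, on the flat foot (34 x 14 mm, top 60 mm above the bench) of a loose 0.4 kg steel spoke that sits in its saddle by its weight (1 mm play): do not lift it. The point's x and y are square to the flats and turn with it; a dark line on top runs from the middle along +x. None if not fitted.
- nipple6 (a joint): Turn of the nipple of the sixth saddle (330 degrees clockwise from the valve), rad: 0 at the start, growing clockwise seen from above; a quarter turn is 1.571. Stiff (0.05 N m), stays where left. None if no spoke is fitted there.
- nipple6_top (a point): Centre of the top of that nipple, 90 mm above the bench: a brass square 14 x 14 mm, 30 mm high with its short neck, on the flat foot (34 x 14 mm, top 60 mm above the bench) of a loose 0.4 kg steel spoke that sits in its saddle by its weight (1 mm play): do not lift it. The point's x and y are square to the flats and turn with it; a dark line on top runs from the middle along +x. None if not fitted.
- hammer: Loose hammer lying on the bench beyond the work; origin near its middle. Leave alone.
- can: Loose plain steel can, 60 mm across, 90 mm high, origin at the centre of its underside. Leave alone.
- wrench: Loose wrench lying on the bench; origin near its middle. Leave alone.
There are look-alikes about, which are no part of the job. What is shaped like the part that bears nipple1 but green or turquoise is not meant. What is shaped like the part that bears nipple6 but orange is not meant.

How it is judged:
By the outcome, as a careful person would: the job done as asked, in the order asked, and still so for the second after the job is handed in, with the robot touching nothing.
Of spoke1, spoke2, spoke3, spoke4, spoke5, spoke6 only 3 to 4 are there at a start; the rules pass over those that are not, and their reading is None.
At some moment in a run one of cap may be knocked a few centimetres aside while the robot is not near it.
Once in a run the grip may slacken for a moment while it holds something.
It also fails if it takes over 208 s, if anything falls off the work surface, if the arm or the gripper's body presses on something with over 40 N, if the wrist force passes 120 N, or if a joint passes its speed limit or range.

## Working session

There is one attempt and no reset: what is moved stays moved. The work goes in short steps, Python scripts to look and compute and a shell command to move; the robot and the scene stay as the last step left them, time stands still between calls to the robot, and variables do not carry over. Pictures are saved under pics/ and viewed, about 12 in all and at most 16, crops included, and the job is handed in when it is done.

```bash
mkdir -p pics; cat > h.py <<'E'
import numpy as np, cv2
from workcell import monitor, cams, order
from scipy.spatial.transform import Rotation as R
def cam(n):
    c=cams.camera(n); c['R']=cv2.Rodrigues(np.array(c['rvec'],float))[0]; c['t']=np.array(c['tvec'],float).ravel(); return c
def ray(c,u,v,z):
    d=c['R'].T@np.array([(u-c['cx'])/c['fx'],(v-c['cy'])/c['fy'],1]); o=-c['R'].T@c['t']
    return o+d*(z-o[2])/d[2]
def cloud(c):
    v,u=np.indices(c['depth'].shape); d=c['depth']
    P=np.stack([(u-c['cx'])/c['fx']*d,(v-c['cy'])/c['fy']*d,d],-1)
    return (P-c['t'])@c['R']
def proj(c,p):
    q=c['R']@np.array(p)+c['t']; return q[0]/q[2]*c['fx']+c['cx'],q[1]/q[2]*c['fy']+c['cy']
def save(c,name,box=None,s=1):
    im=c['img'][:,:,::-1]
    if box: im=im[box[1]:box[3],box[0]:box[2]]
    cv2.imwrite('pics/'+name,cv2.resize(im,None,fx=s,fy=s,interpolation=cv2.INTER_CUBIC))
E
python3 - <<'E'
from h import *
import pickle
a=cam('top');b=cam('side')
pickle.dump((a,b),open('first.pkl','wb'))
for c,n in((a,'top'),(b,'side')):
    save(c,n+'0.png',s=1.56); print(n,-c['R'].T@c['t'],c['fx'],c['R'][2])
print(monitor.get_obs())
E
```

```text
top [0.33300341 0.00415985 1.07092901] 362.05397427216377 [ 0.20296149 -0.01400581 -0.97908655]
side [0.28430573 0.98227576 0.77600571] 453.73395349609734 [ 0.18142876 -0.80846088 -0.55988803]
{'time': 0.1, 'q': array([-6.64626355e+01,  5.00849087e+00,  1.00387594e+01,  9.50979873e+01,
       -9.06913666e-04,  8.99990712e+01]), 'qd': array([ 0.00525572, -0.16135561,  0.08260414, -0.04098109,  0.04210521,
       -0.07289739]), 'joint_efforts': array([-2.46812915e-04, -5.21563697e+01,  4.65650833e+01,  1.60935649e-02,
        4.39128951e-05, -3.01852005e-06]), 'ee_pos': array([ 0.21956724, -0.50408151,  0.24764664]), 'tcp_rot': array([-1.79932281e+02,  9.05815266e-04,  2.35382944e+01]), 'wrist_force': array([-0.20581353,  0.47538607,  0.00638832]), 'torque': array([0.0170256 , 0.00631408, 0.01647517]), 'opening': 0.08560486594388919}
```

View pics/top0.png

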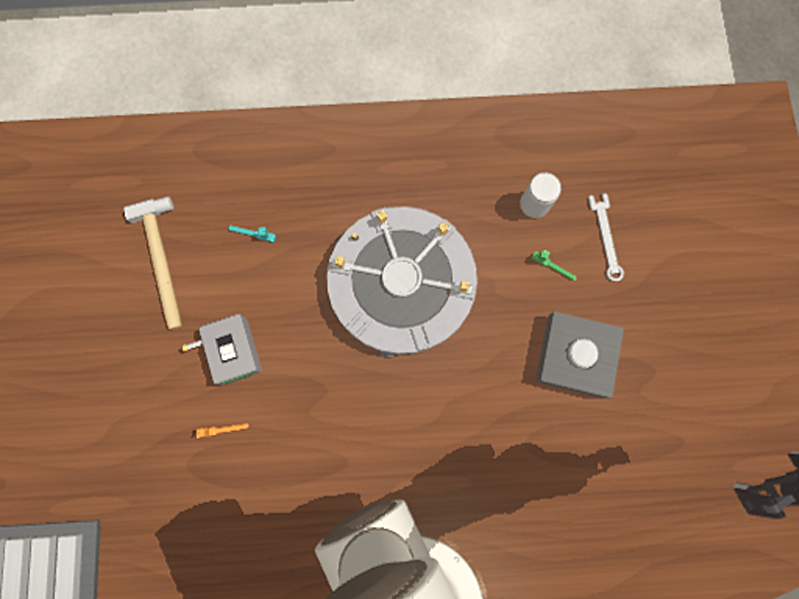

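View pics/side0.png

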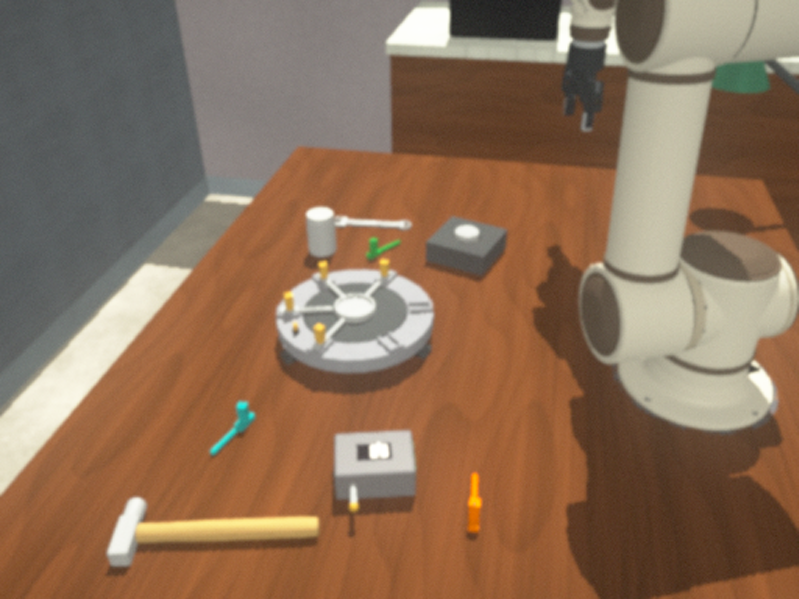

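Top view: the wheel is at (400,278) and the valve at (354,237). Nipples sit at (382,216), (444,229), (464,287) and (340,262), which are numbers 1, 2, 3 and 6; saddles 4 and 5 are empty. The gauge is at (228,350) and the die with the cap at (583,353). Turquoise, green and orange decoys lie on the bench.

```bash
cat > m.py <<'E'
from h import *
import pickle
a,b=pickle.load(open('first.pkl','rb'))
hsv=lambda c:cv2.cvtColor(c['img'],cv2.COLOR_RGB2HSV)
# brass blobs near wheel
for n,c in (('top',a),('side',b)):
    h=hsv(c); m=((h[...,0]>14)&(h[...,0]<30)&(h[...,1]>110)&(h[...,2]>120)).astype(np.uint8)
    P=cloud(c)
    k,l,s,ce=cv2.connectedComponentsWithStats(m)
    for i in range(1,k):
        if s[i,4]>=4:
            mm=l==i; z=P[...,2][mm]; t=mm&(P[...,2]>z.max()-.006)
            vv,uu=np.nonzero(t)
            print(n,ce[i].round(1),s[i,4],'zmax',z.max().round(4),'top px',t.sum(),'ray', ray(c,uu.mean(),vv.mean(),z.max()).round(4) ,'cloud',P[t].mean(0).round(4))
# die cap, hub by depth
P=cloud(a)
def reg(lo,hi,z0,z1):
    m=(P[...,0]>lo[0])&(P[...,0]<hi[0])&(P[...,1]>lo[1])&(P[...,1]<hi[1])&(P[...,2]>z0)&(P[...,2]<z1); return m
for n,(u,v) in dict(hub=(401,277),valve=(354,237),cap=(583,353),die=(560,375),gauge=(240,330),ridge=(228,352)).items():
    print(n,P[int(v/1.56),int(u/1.56)].round(4))
save(a,'wheeltop.png',(200,125,315,235),6.5)
E
python3 m.py
```

```text
top [244.6 138.9] 27 zmax 0.0923 top px 17 ray [0.6864 0.0198 0.0923] cloud [0.6875 0.0199 0.089 ]
top [283.5 146.3] 30 zmax 0.0921 top px 20 ray [ 0.6575 -0.0906  0.0921] cloud [ 0.6586 -0.0909  0.089 ]
top [227. 151.] 7 zmax 0.0684 top px 6 ray [0.659  0.0718 0.0684] cloud [0.6598 0.0719 0.0662]
top [217.5 167.6] 30 zmax 0.0919 top px 21 ray [0.6062 0.0995 0.0919] cloud [0.6068 0.0997 0.0896]
top [297.1 183.2] 24 zmax 0.0913 top px 21 ray [ 0.5473 -0.1204  0.0913] cloud [ 0.5481 -0.1208  0.0881]
top [118.1 222.3] 12 zmax 0.0372 top px 8 ray [0.4723 0.3941 0.0372] cloud [0.4727 0.3954 0.0338]
top [144.4 274.8] 65 zmax 0.0134 top px 50 ray [0.3225 0.3262 0.0134] cloud [0.3225 0.3273 0.0097]
top [128.  277.3] 22 zmax 0.0445 top px 17 ray [0.3191 0.3609 0.0445] cloud [0.319  0.3623 0.0402]
side [243.5 155.7] 55 zmax 0.0348 top px 1 ray [ 0.6012 -0.2835  0.0348] cloud [ 0.6012 -0.2835  0.0348]
side [246.  168.5] 76 zmax 0.0919 top px 15 ray [ 0.5461 -0.1147  0.0919] cloud [ 0.5474 -0.1204  0.0884]
side [206.8 170.8] 72 zmax 0.0906 top px 18 ray [ 0.6573 -0.0853  0.0906] cloud [ 0.6585 -0.0887  0.0884]
side [184. 191.] 53 zmax 0.092 top px 17 ray [0.6877 0.0266 0.092 ] cloud [0.6893 0.0228 0.0893]
side [204.4 212.6] 68 zmax 0.0914 top px 24 ray [0.606  0.1062 0.0914] cloud [0.6074 0.1025 0.0885]
side [189.  209.5] 4 zmax 0.0673 top px 3 ray [0.6586 0.0782 0.0673] cloud [0.6599 0.0751 0.0648]
side [303.6 321.9] 187 zmax 0.776 top px 1 ray [0.2843 0.9823 0.776 ] cloud [0.2843 0.9823 0.776 ]
side [226.5 325. ] 42 zmax 0.776 top px 1 ray [0.2843 0.9823 0.776 ] cloud [0.2843 0.9823 0.776 ]
side [145.3 339.3] 1625 zmax 0.776 top px 3 ray [0.2843 0.9823 0.776 ] cloud [0.2843 0.9823 0.776 ]
hub [ 0.5798 -0.0105  0.054 ]
valve [0.6596 0.0749 0.0657]
cap [ 0.4193 -0.327   0.0567]
die [ 0.3835 -0.2839  0.0444]
gauge [0.4985 0.29   0.0513]
ridge [0.459  0.3079 0.0572]
```

View pics/wheeltop.png

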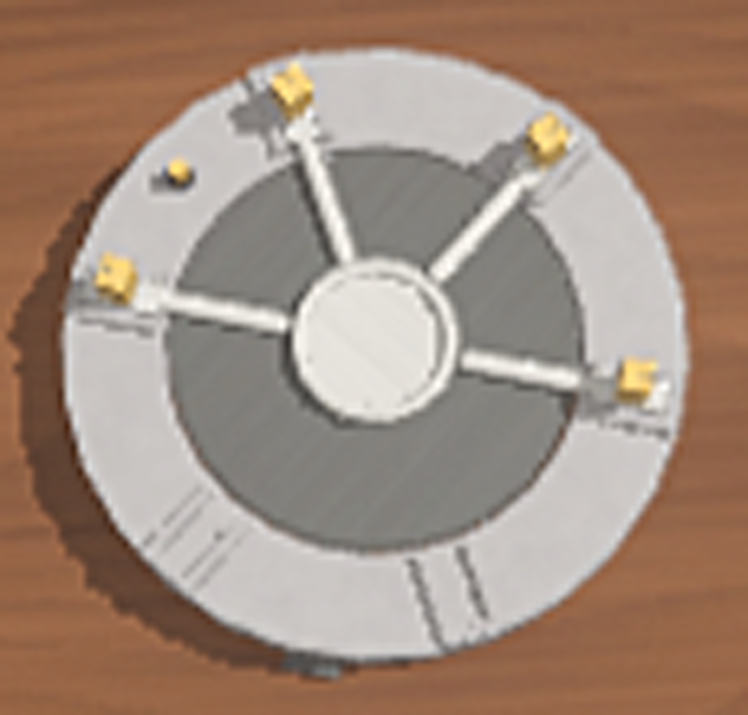

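Nipples 1, 2, 3 and 6 are confirmed, with tops at z≈0.09. Next I fit the wheel and look closely at the squares' orientation.

```bash
cat > m2.py <<'E'
from h import *
import pickle
from scipy.optimize import least_squares
N=6
A=[cam('top') for _ in range(N)];B=[cam('side') for _ in range(N)]
a,b=A[0],B[0]
a['img']=np.mean([c['img'].astype(float) for c in A],0).astype(np.uint8); b['img']=np.mean([c['img'].astype(float) for c in B],0).astype(np.uint8)
pickle.dump((a,b),open('avg.pkl','wb'))
print('noise',np.std([c['img'].astype(float) for c in A],0).mean())
T=np.array([[.6864,.0198],[.6575,-.0906],[.5473,-.1204],[.6062,.0995]])
S=np.array([[.6882,.0252],[.6575,-.086],[.5467,-.116],[.6064,.105]])
ang=np.array([30,90,150,330])
for n,M in (('top',T),('side',S)):
    f=lambda p:(M-np.c_[p[0]+.115*np.cos(np.radians(p[2]-ang)),p[1]+.115*np.sin(np.radians(p[2]-ang))]).ravel()
    r=least_squares(f,[.58,-.01,40],x_scale=[.01,.01,1]); print(n,r.x.round(4),(r.fun*1e3).round(1))
M=(T+S)/2;r=least_squares(f,[.58,-.01,40],x_scale=[.01,.01,1]); cx,cy,ph=r.x; print('mean',r.x.round(4))
tiles=[]
for c in (a,b):
    row=[]
    for i,k in enumerate(ang):
        p=(T if c is a else S)[i]
        s=.018
        w=[(p[0]+s,p[1]+s),(p[0]+s,p[1]-s),(p[0]-s,p[1]-s),(p[0]-s,p[1]+s)]
        src=np.float32([proj(c,(*q,.09)) for q in w])
        H=cv2.getPerspectiveTransform(src,np.float32([[0,0],[199,0],[199,199],[0,199]]))
        row.append(cv2.warpPerspective(c['img'],H,(200,200),flags=cv2.INTER_CUBIC))
    tiles.append(np.hstack(row))
cv2.imwrite('pics/nip.png',np.vstack(tiles)[:,:,::-1])
E
python3 m2.py
```

```text
noise 0.45122883793890367
top [ 5.76200e-01 -1.01000e-02  4.51267e+01] [-0.8 -0.1 -0.2  0.7  0.6  0.9  0.5 -1.5]
side [ 5.76600e-01 -5.00000e-03  4.49773e+01] [ 0.5  0.5 -0.4  0.4 -0.1  0.1 -0.  -1. ]
mean [ 5.76400e-01 -7.60000e-03  4.50517e+01]
```

View pics/nip.png

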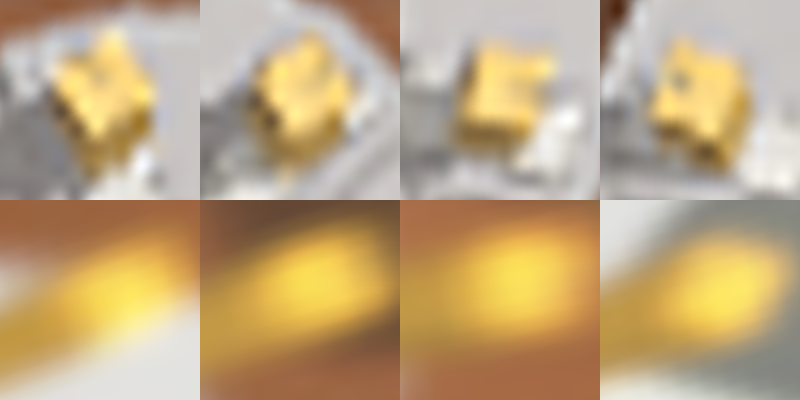

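```bash
cat > ang.py <<'E'
from h import *
import pickle,sys
def angles(c,T,names):
    for n,p in zip(names,T):
        s=.018
        w=[(p[0]+s,p[1]+s),(p[0]+s,p[1]-s),(p[0]-s,p[1]-s),(p[0]-s,p[1]+s)]
        H=cv2.getPerspectiveTransform(np.float32([proj(c,(*q,.09)) for q in w]),np.float32([[0,0],[199,0],[199,199],[0,199]]))
        im=cv2.warpPerspective(c['img'],H,(200,200),flags=cv2.INTER_CUBIC).astype(float)
        hsv=cv2.cvtColor(im.clip(0,255).astype(np.uint8),cv2.COLOR_RGB2HSV)
        out=[]
        for th in (180,195,210,220):
            m=((hsv[...,1]>70)&(hsv[...,0]>12)&(hsv[...,0]<32)&(hsv[...,2]>th)).astype(np.uint8)
            m=cv2.morphologyEx(m,cv2.MORPH_CLOSE,np.ones((25,25)))
            cs=cv2.findContours(m,cv2.RETR_EXTERNAL,cv2.CHAIN_APPROX_NONE)[0]
            if not cs: continue
            k=max(cs,key=cv2.contourArea); M=cv2.moments(k); u,v=M['m10']/M['m00'],M['m01']/M['m00']
            mm=np.zeros_like(m);cv2.drawContours(mm,[k],-1,1,-1)
            y,x=np.nonzero(mm); z=(x-u)-1j*(y-v)   # real right(-y world), imag up(+x)
            # corners are at 45deg: z^4 moment phase = 4*yaw+180
            q=(z**4).sum(); yaw=((np.angle(-q,deg=True)/4)+45)%90-45
            ra=cv2.minAreaRect(k); r=(-ra[2]+45)%90-45
            d=36/199/1000
            out.append((th,int(yaw),int(r),[round(t) for t in np.array(ra[1])*.18],round(p[0]+s-v*d,4),round(p[1]+s-u*d,4)))
        print(n,*out,sep='\n   ')
if __name__=='__main__':
    a,b=pickle.load(open('avg.pkl','rb'))
    angles(a,np.array([[.6864,.0198],[.6575,-.0906],[.5473,-.1204],[.6062,.0995]]),[1,2,3,6])
E
python3 ang.py
python3 - <<'E'
from h import *
import pickle
a,b=pickle.load(open('avg.pkl','rb'))
# ridge / cap / gauge
for n,c in(('top',a),('side',b)):
    P=cloud(c);h=cv2.cvtColor(c['img'],cv2.COLOR_RGB2HSV)
    w=(h[...,2]>190)&(h[...,1]<45)
    X,Y,Z=P[...,0],P[...,1],P[...,2]
    for nm,(x,y,r,z0,z1,zr,mask) in dict(cap=(.42,-.327,.05,.051,.075,.057,w),ridge=(.46,.308,.03,.050,.07,.056,w),gauge=(.47,.30,.09,.045,.054,.05,w|~w),die=(.42,-.327,.11,.038,.050,.045,w|~w)).items():
        m=mask&(np.hypot(X-x,Y-y)<r)&(Z>z0)&(Z<z1)
        k,l,s,ce=cv2.connectedComponentsWithStats(m.astype(np.uint8)); 
        if k<2: print(n,nm,'none');continue
        i=1+np.argmax(s[1:,4]); v,u=np.nonzero(l==i)
        q=np.array([ray(c,i_,j_,zr)[:2] for i_,j_ in zip(u,v)]); ra=cv2.minAreaRect((q*1000).astype(np.float32))
        print(n,nm,s[i,4],'mean',q.mean(0).round(4),'z',np.median(Z[l==i]).round(4),'rect',np.round(ra[0],1),np.round(ra[1],1),round(ra[2],1))
s=[]
for c,z in((a,.056),(b,.056)):
    p=(.46,.308);r=.05
    w=[(p[0]+r,p[1]+r),(p[0]+r,p[1]-r),(p[0]-r,p[1]-r),(p[0]-r,p[1]+r)]
    H=cv2.getPerspectiveTransform(np.float32([proj(c,(*q,z)) for q in w]),np.float32([[0,0],[399,0],[399,399],[0,399]]))
    s.append(cv2.warpPerspective(c['img'],H,(400,400),flags=cv2.INTER_CUBIC))
cv2.imwrite('pics/gauge.png',np.hstack(s)[:,:,::-1])
E
```

```text
1
   (180, -41, 28, [22, 16], np.float64(0.6867), np.float64(0.0181))
   (195, 33, 36, [16, 14], np.float64(0.6888), np.float64(0.0189))
   (210, 34, 30, [15, 15], np.float64(0.689), np.float64(0.0188))
   (220, 34, 32, [14, 14], np.float64(0.6891), np.float64(0.0187))
2
   (180, 32, 27, [17, 15], np.float64(0.6594), np.float64(-0.0918))
   (195, 31, 27, [17, 15], np.float64(0.6597), np.float64(-0.0919))
   (210, 30, 28, [16, 14], np.float64(0.6599), np.float64(-0.092))
   (220, 30, 27, [15, 14], np.float64(0.6598), np.float64(-0.0919))
3
   (180, -14, -14, [14, 17], np.float64(0.5492), np.float64(-0.1219))
   (195, -12, -12, [14, 16], np.float64(0.5494), np.float64(-0.1221))
   (210, -11, -11, [13, 15], np.float64(0.5497), np.float64(-0.1222))
   (220, -11, -11, [13, 14], np.float64(0.5499), np.float64(-0.1221))
6
   (180, -17, -22, [19, 18], np.float64(0.6066), np.float64(0.0986))
   (195, -15, -22, [19, 17], np.float64(0.6069), np.float64(0.0986))
   (210, -21, -23, [15, 14], np.float64(0.6081), np.float64(0.0996))
   (220, -21, -22, [13, 14], np.float64(0.6082), np.float64(0.0996))
top cap 227 mean [ 0.4194 -0.3305] z 0.0559 rect [ 419.1 -330. ] [45.5 44.9] 86.7
top ridge 46 mean [0.4581 0.3089] z 0.0518 rect [458.8 310.4] [24.1 23.4] 18.1
top gauge 1067 mean [0.4642 0.3122] z 0.0494 rect [464.7 312.1] [109.5  80. ] 15.4
top die 1839 mean [ 0.4171 -0.329 ] z 0.0439 rect [ 418.1 -329.3] [131.1 130.5] 72.9
side cap 89 mean [ 0.4189 -0.3238] z 0.0555 rect [ 418.  -324.2] [46.2 45.8] 53.5
side ridge 105 mean [0.4577 0.3145] z 0.0511 rect [457.9 313.3] [25.7 46.4] 13.8
side gauge 1384 mean [0.4643 0.3185] z 0.0493 rect [463.7 317.8] [107.6  83.3] 15.7
side die 731 mean [ 0.4167 -0.3176] z 0.0433 rect [ 417.6 -322.1] [140.8 133.5] 73.0
```

View pics/gauge.png

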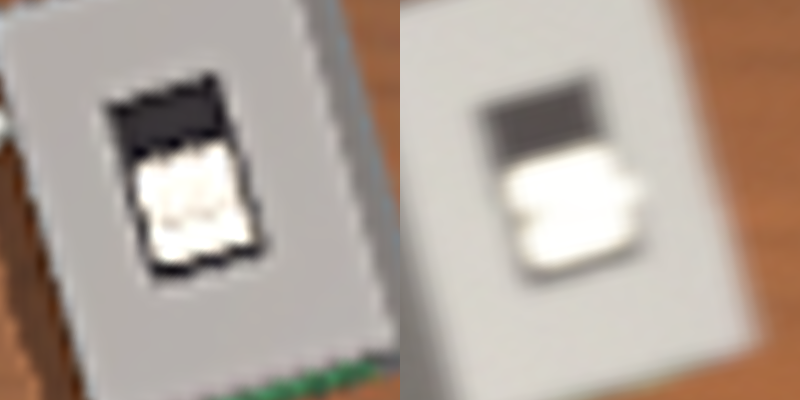

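Wheel centre is about (0.577,-0.008) with phase 45°. The gauge has yaw 15.4° and its slider is at the lower (off) end, with the dark slot on the +x side. The two cameras disagree by about 5 mm in y, so I'll check that with the gripper. First I move over the gauge.

```bash
cat > go.py <<'E'
# go.py x y z psi : what is left, in the tool's axes
import sys
from h import *
o=monitor.get_obs(); Rt=R.from_euler('xyz',o['tcp_rot'],degrees=True)
a=[float(v) for v in sys.argv[1:]]
if len(a)>=3:
    d=Rt.inv().apply(np.array(a[:3])-o['ee_pos']); print('shift mm',(d*1e3).round(1),'norm',round(np.linalg.norm(d)*1e3,1))
if len(a)>3: 
    e=(Rt.inv()*R.from_euler('xyz',[180,0,a[3]],degrees=True)).as_rotvec(degrees=True); print('turn',e.round(1))
print('t',round(o['time'],1),'p',o['ee_pos'].round(4),'rot',o['tcp_rot'].round(1),'F',o['wrist_force'].round(1),'M',o['torque'].round(2),'open',round(o['opening']*1e3,1),'q',o['q'].round(0))
E
M="python3 -m handwheel"
r='[0.02265,-0.02722,0,0,0,0]'
for i in 1; do
python3 -m handwheel '[[0.02265,-0.02722,0,0,0,0],[0.02265,-0.02722,0,0,0,0],[0.02265,-0.02722,0,0,0,0],[0.02265,-0.02722,0,0,0,0],[0.02265,-0.02722,0,0,0,0],[0.02265,-0.02722,0,0,0,0],[0.02265,-0.02722,0,0,0,0],[0.02265,-0.02722,0,0,0,0]]' -0.5 20
python3 -m handwheel '[[0.02265,-0.02722,0,0,0,0],[0.02265,-0.02722,0,0,0,0],[0.02265,-0.02722,0,0,0,0],[0.02265,-0.02722,0,0,0,0],[0.02265,-0.02722,0,0,0,0],[0.02265,-0.02722,0,0,0,0],[0.02265,-0.02722,0,0,0,0],[0.02265,-0.02722,0,0,0,0]]'
python3 -m handwheel '[[0.02265,-0.02722,0,0,0,0],[0.02265,-0.02722,0,0,0,0],[0.02265,-0.02722,0,0,0,0],[0.02265,-0.02722,0,0,0,0],[0.02265,-0.02722,0,0,0,0],[0.02265,-0.02722,0,0,0,0],[0.02265,-0.02722,0,0,0,0],[0.02265,-0.02722,0,0,0,0]]'
python3 -m handwheel '[[0,0,0,0,0,-7],[0,0,0,0,0,-7],[0,0,0,0,0,-7],[0,0,0,0,0,-7],[0,0,0,0,0,-7],[0,0,0,0,0,-7],[0,0,0,0,0,-7],[0,0,0,0,0,-7]]'
python3 -m handwheel '[[0,0,0.02,0,0,-7],[0,0,0.02,0,0,-7],[0,0,0.02,0,0,-7],[0,0,0.02,0,0,-5],[0,0,0.02,0,0,0],[0,0,0.02,0,0,0],[0,0,0,0,0,0],[0,0,0,0,0,0]]'
done
python3 go.py .458 .3115 .125 105.5
```

```text
time: 1.37
ee_pos: [0.2988, -0.2307, 0.2484]
tcp_rot: [180.0, -0.0, 23.5]
wrist_force: [1.2, 0.3, -0.1]
opening: 0.0213
time: 2.03
ee_pos: [0.378, 0.0416, 0.2486]
tcp_rot: [180.0, -0.1, 23.5]
wrist_force: [0.9, -1.7, 0.7]
opening: 0.0214
time: 2.7
ee_pos: [0.4777, 0.2658, 0.2498]
tcp_rot: [-177.7, 0.0, 28.0]
wrist_force: [-0.0, -0.8, 0.5]
opening: 0.021
time: 3.37
ee_pos: [0.4772, 0.2644, 0.2499]
tcp_rot: [-178.7, -1.9, 84.3]
wrist_force: [-0.0, -0.2, -0.1]
opening: 0.0216
time: 4.03
ee_pos: [0.4744, 0.2684, 0.1296]
tcp_rot: [-179.6, -2.2, 109.9]
wrist_force: [0.2, 0.5, 0.3]
opening: 0.0213
shift mm [45.9 -0.7  6.4] norm 46.4
turn [-0.5 -2.2  4.4]
t 4.0 p [0.4744 0.2684 0.1296] rot [-179.6   -2.2  109.9] F [0.2 0.5 0.3] M [-0.02  0.01  0.02] open 21.3 q [28.  4. -4. 82.  2. 98.]
```

```bash

python3 -m handwheel '[[0.0115,-0.0002,0.001,0,-0.5,1.1],[0.0115,-0.0002,0.001,0,-0.5,1.1],[0.0115,-0.0002,0.001,-0.2,-0.6,1.1],[0.0115,0,0.001,-0.3,-0.6,1.1],[0,0,0,0,0,0],[0,0,0,0,0,0],[0,0,0,0,0,0],[0,0,0,0,0,0]]'
python3 go.py .458 .3115 .12 105.5
python3 - <<'E'
from h import *
import pickle
a=cam('top');b=cam('side');pickle.dump((a,b),open('g.pkl','wb'))
p=monitor.get_obs()['ee_pos']
s=[]
for c in(a,b):
    u,v=proj(c,p); print(u,v)
    im=c['img'].copy(); im=cv2.resize(im[int(v)-28:int(v)+29,int(u)-28:int(u)+29],(400,400),interpolation=cv2.INTER_CUBIC)
    for dz in (0,-.017): 
        uu,vv=proj(c,p+[0,0,dz]); cv2.circle(im,(int((uu-int(u)+28.5)*400/57),int((vv-int(v)+28.5)*400/57)),4,(255,0,0),1)
    s.append(im)
cv2.imwrite('pics/grip.png',np.hstack(s)[:,:,::-1])
E
```

```text
time: 4.7
ee_pos: [0.4603, 0.3118, 0.1279]
tcp_rot: [179.9, -0.1, 105.5]
wrist_force: [0.4, -0.2, -0.1]
opening: 0.0213
shift mm [ 0.3 -2.3  7.9] norm 8.2
turn [ 0.1 -0.1  0. ]
t 4.7 p [0.4603 0.3118 0.1279] rot [ 1.799e+02 -1.000e-01  1.055e+02] F [ 0.4 -0.2 -0.1] M [-0.04  0.05  0.03] open 21.3 q [ 34.   5.  -3.  82.   0. 109.]
136.44599308380606 221.76677921839936
241.25379508191577 262.61241614608
```

View pics/grip.png

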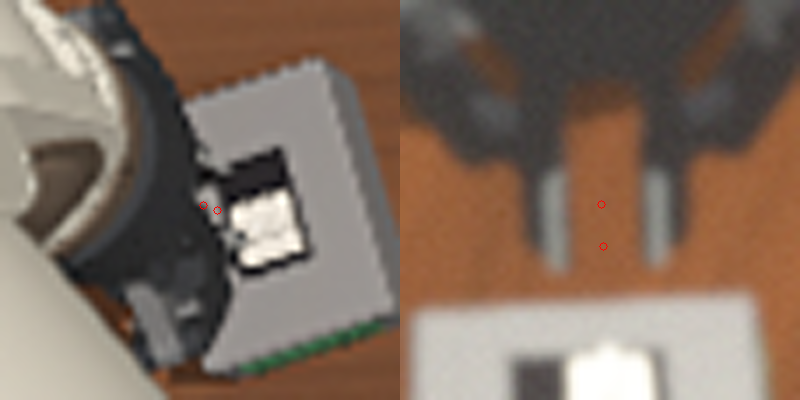

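The side view shows the fingers straddling the slider, with the gap centre within 1 px of the projected TCP in x. The side camera reads y about 3 mm high, so averaging the two views is right. Now I descend, grip the ridge and slide it +14 mm; gauge +x is tool -y.

```bash

python3 -m handwheel '[[0,-0.0026,0.01,0,0,0],[0,0,0.01,0,0,0],[0,0,0.01,0,0,0],[0,0,0.01,0,0,0],[0,0,0.008,0,0,0],[0,0,0.006,0,0,0],[0,0,0.004,0,0,0],[0,0,0,0,0,0]]'
python3 -m handwheel '[[0,0,0,0,0,0],[0,0,0,0,0,0],[0,0,0,0,0,0],[0,0,0,0,0,0],[0,0,0,0,0,0],[0,0,0,0,0,0],[0,0,0,0,0,0],[0,0,0,0,0,0]]' -1 20
python3 go.py .4576 .312 .07 105.5
```

```text
time: 5.47
ee_pos: [0.4571, 0.3113, 0.0681]
tcp_rot: [-180.0, -0.0, 105.5]
wrist_force: [-0.0, 0.8, -0.2]
opening: 0.0213
time: 6.13
ee_pos: [0.4598, 0.3123, 0.0698]
tcp_rot: [179.6, -0.0, 105.5]
wrist_force: [12.6, 3.6, -8.4]
opening: 0.0033
shift mm [ 0.3 -2.2 -0.2] norm 2.3
turn [ 0.4 -0.  -0. ]
t 6.1 p [0.4598 0.3123 0.0698] rot [179.6  -0.  105.5] F [12.6  3.6 -8.4] M [ 0.71 -2.55  0.03] open 3.3 q [ 34.   6.  -9.  75.  -0. 109.]
```

```bash

python3 -m handwheel '[[0,-0.003,0,0,0,0],[0,-0.003,0,0,0,0],[0,-0.003,0,0,0,0],[0,-0.003,0,0,0,0],[0,-0.003,0,0,0,0],[0,-0.002,0,0,0,0],[0,0,0,0,0,0],[0,0,0,0,0,0]]'
python3 go.py .4576 .312 .07 105.5
python3 -m handwheel '[[0,0,0,0,0,0],[0,0,0,0,0,0],[0,0,0,0,0,0],[0,0,0,0,0,0],[0,0,-0.01,0,0,0],[0,0,-0.02,0,0,0],[0,0,-0.03,0,0,0],[0,0,-0.03,0,0,0]]' -0.5
python3 go.py .4576 .312 .07 105.5
python3 - <<'E'
from h import *
b=cam('side');u,v=proj(b,(.4643,.314,.05));save(b,'g2.png',(int(u)-35,int(v)-30,int(u)+35,int(v)+30),6)
E
```

```text
time: 6.8
ee_pos: [0.4568, 0.3115, 0.0714]
tcp_rot: [178.0, -0.1, 105.3]
wrist_force: [87.1, 22.5, -49.9]
opening: 0.0037
shift mm [0.2 0.9 1.4] norm 1.7
turn [ 2.  -0.1 -0.2]
t 6.8 p [0.4568 0.3115 0.0714] rot [ 1.780e+02 -1.000e-01  1.053e+02] F [ 87.1  22.5 -49.9] M [  4.69 -17.59   0.05] open 3.7 q [ 35.   4. -11.  73.  -1. 109.]
time: 7.47
ee_pos: [0.4408, 0.3066, 0.1602]
tcp_rot: [180.0, -0.0, 105.5]
wrist_force: [0.5, 1.3, 0.9]
opening: 0.0212
shift mm [ 0.6 17.6 90.2] norm 91.9
turn [ 0. -0.  0.]
t 7.5 p [0.4408 0.3066 0.1602] rot [180.   -0.  105.5] F [0.5 1.3 0.9] M [ 0.03 -0.05  0.01] open 21.2 q [ 35.   2.  -3.  85.   0. 109.]
```

View pics/g2.png

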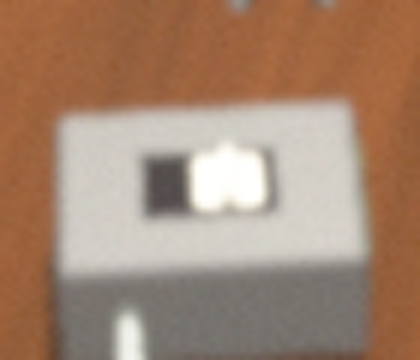

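I had the sign wrong: tool +y is gauge +x. The slide is still off and nothing else moved (peak wrist force about 102 N). I'll repeat it the right way, with smaller forces.

```bash

python3 -m handwheel '[[0,0.01,0.01,0,0,0],[0,0.01,0.015,0,0,0],[0,0,0.02,0,0,0],[0,0,0.02,0,0,0],[0,0,0.014,0,0,0],[0,0,0.007,0,0,0],[0,0,0.004,0,0,0],[0,0,0,0,0,0]]'
python3 go.py .460 .3125 .07 105.5
python3 -m handwheel '[[0,0,0,0,0,0],[0,0,0,0,0,0],[0,0,0,0,0,0],[0,0,0,0,0,0],[0,0,0,0,0,0],[0,0,0,0,0,0],[0,0,0,0,0,0],[0,0,0,0,0,0]]' -1 20
python3 go.py .460 .3125 .07 105.5
python3 -m handwheel '[[0,0.002,0,0,0,0],[0,0.002,0,0,0,0],[0,0.002,0,0,0,0],[0,0.002,0,0,0,0],[0,0.002,0,0,0,0],[0,0.002,0,0,0,0],[0,0,0,0,0,0],[0,0,0,0,0,0]]'
python3 go.py .460 .3125 .07 105.5
```

```text
time: 8.18
ee_pos: [0.4602, 0.3123, 0.0687]
tcp_rot: [180.0, -0.0, 105.5]
wrist_force: [1.1, -0.1, 0.0]
opening: 0.0212
shift mm [ 0.3 -0.1 -1.3] norm 1.3
turn [ 0. -0.  0.]
t 8.2 p [0.4602 0.3123 0.0687] rot [180.   -0.  105.5] F [ 1.1 -0.1  0. ] M [ 0.01 -0.03 -0.09] open 21.2 q [ 34.   6.  -9.  75.   0. 109.]
time: 8.85
ee_pos: [0.4605, 0.3126, 0.0701]
tcp_rot: [179.9, -0.1, 105.5]
wrist_force: [-2.4, 0.1, 6.3]
opening: 0.0037
shift mm [ 0.1 -0.5  0.1] norm 0.5
turn [ 0.1 -0.1  0. ]
t 8.8 p [0.4605 0.3126 0.0701] rot [ 1.799e+02 -1.000e-01  1.055e+02] F [-2.4  0.1  6.3] M [-0.22  0.56  0.03] open 3.7 q [ 34.   6.  -8.  75.   0. 109.]
time: 9.52
ee_pos: [0.4731, 0.3161, 0.0701]
tcp_rot: [179.8, -0.1, 105.5]
wrist_force: [2.4, 1.2, 5.3]
opening: 0.0041
shift mm [  0.  -13.6   0. ] norm 13.6
turn [ 0.2 -0.1  0. ]
t 9.5 p [0.4731 0.3161 0.0701] rot [ 1.798e+02 -1.000e-01  1.055e+02] F [2.4 1.2 5.3] M [ 0.25 -0.63  0.04] open 4.1 q [ 34.   8.  -7.  75.  -0. 108.]
```

```bash

python3 -m handwheel '[[0,0.001,0,0,0,0],[0,0.001,0,0,0,0],[0,0.001,0,0,0,0],[0,0,0,0,0,0],[0,0,0,0,0,0],[0,0,0,0,0,0],[0,0,0,0,0,0],[0,0,0,0,0,0]]'
python3 go.py .460 .3125 .07 105.5
python3 -m handwheel '[[0,-0.001,0,0,0,0],[0,-0.001,0,0,0,0],[0,0,0,0,0,0],[0,0,0,0,0,0],[0,0,-0.01,0,0,0],[0,0,-0.02,0,0,0],[0,0,-0.03,0,0,0],[0,0,-0.03,0,0,0]]' -0.5
python3 go.py .6893 .021 .16 304
python3 - <<'E'
from h import *
b=cam('side');u,v=proj(b,(.4643,.314,.05));save(b,'g3.png',(int(u)-35,int(v)-30,int(u)+35,int(v)+30),6)
# averaged wheel fit
from scipy.optimize import least_squares
T=np.array([[.6891,.0187],[.6598,-.0919],[.5499,-.1221],[.6082,.0996]]);ang=np.array([30,90,150,330])
f=lambda p:(T-np.c_[p[0]+.115*np.cos(np.radians(p[2]-ang)),p[1]+.115*np.sin(np.radians(p[2]-ang))]).ravel()
r=least_squares(f,[.58,-.01,40],x_scale=[.01,.01,1]);print(r.x.round(4),(r.fun*1e3).round(1))
E
```

```text
time: 10.18
ee_pos: [0.4738, 0.3163, 0.07]
tcp_rot: [-180.0, -0.1, 105.6]
wrist_force: [-7.4, -2.2, 11.6]
opening: 0.0035
shift mm [  0.  -14.4   0. ] norm 14.4
turn [-0.  -0.1  0.1]
t 10.2 p [0.4738 0.3163 0.07  ] rot [-1.800e+02 -1.000e-01  1.056e+02] F [-7.4 -2.2 11.6] M [-0.43  1.69  0.03] open 3.5 q [ 34.   8.  -6.  76.   0. 108.]
time: 10.85
ee_pos: [0.4723, 0.3154, 0.1602]
tcp_rot: [-180.0, -0.0, 105.5]
wrist_force: [-0.4, 0.4, -0.0]
opening: 0.0207
shift mm [-3.417e+02  1.303e+02  1.000e-01] norm 365.7
turn [ -0.    0.  161.5]
t 10.8 p [0.4723 0.3154 0.1602] rot [-180.    -0.   105.5] F [-0.4  0.4 -0. ] M [ 0.   -0.07  0.03] open 20.7 q [ 34.   7.   2.  85.   0. 108.]
[ 5.78600e-01 -1.12000e-02  4.52166e+01] [-0.5 -0.3 -0.4  0.3  0.6  0.3  0.3 -0.4]
```

View pics/g3.png

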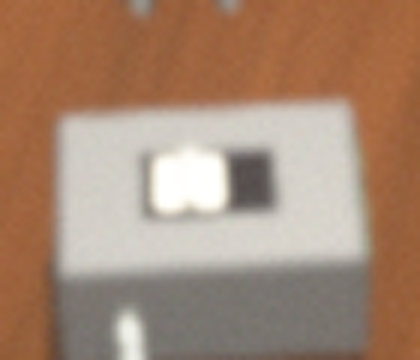

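Slide is on: white block at the left, dark gap at the right. Now to nipple 1, starting at ψ≈213.5 to measure the first axis.

```bash

python3 -m handwheel '[[-0.0285,0.011,0,0,0,0],[-0.0285,0.011,0,0,0,0],[-0.0285,0.011,0,0,0,0],[-0.0285,0.011,0,0,0,0],[-0.0285,0.011,0,0,0,0],[-0.0285,0.011,0,0,0,0],[-0.0285,0.011,0,0,0,0],[-0.0285,0.011,0,0,0,0]]' -0.1
python3 -m handwheel '[[-0.0285,0.011,0,0,0,0],[-0.0285,0.011,0,0,0,0],[-0.0285,0.011,0,0,0,0],[-0.0285,0.011,0,0,0,0],[0,0,0,0,0,-7],[0,0,0,0,0,-7],[0,0,0,0,0,-7],[0,0,0,0,0,-7]]'
python3 -m handwheel '[[0,0,0,0,0,-7],[0,0,0,0,0,-7],[0,0,0,0,0,-7],[0,0,0,0,0,-7],[0,0,0,0,0,-7],[0,0,0,0,0,-7],[0,0,0,0,0,-7],[0,0,0,0,0,-7]]'
python3 -m handwheel '[[0,0,0,0,0,-7],[0,0,0,0,0,-7],[0,0,0,0,0,-7],[0,0,0,0,0,-3],[0,0,0,0,0,0],[0,0,0,0,0,0],[0,0,0,0,0,0],[0,0,0,0,0,0]]'
python3 go.py .691 .0217 .12 213.5
```

```text
time: 11.57
ee_pos: [0.6194, 0.1182, 0.1597]
tcp_rot: [179.9, -0.0, 105.5]
wrist_force: [-0.1, 0.2, 0.1]
opening: 0.0383
time: 12.23
ee_pos: [0.6917, 0.0211, 0.1593]
tcp_rot: [179.9, -0.0, 133.8]
wrist_force: [0.1, 0.2, -0.2]
opening: 0.0386
time: 12.9
ee_pos: [0.6916, 0.0215, 0.1595]
tcp_rot: [180.0, 0.1, -170.1]
wrist_force: [-0.5, 0.3, -0.4]
opening: 0.0384
time: 13.57
ee_pos: [0.6915, 0.0216, 0.1592]
tcp_rot: [180.0, 0.1, -146.6]
wrist_force: [0.0, -0.4, -1.6]
opening: 0.0383
shift mm [ 0.4  0.4 39.2] norm 39.2
turn [ 0.   0.1 -0.1]
t 13.6 p [0.6915 0.0216 0.1592] rot [ 1.800e+02  1.000e-01 -1.466e+02] F [ 0.  -0.4 -1.6] M [0.   0.01 0.02] open 38.3 q [  2.  24.  23.  89.   0. -32.]
```

```bash

python3 -m handwheel '[[0,0,0.01,0,0,0],[0,0,0.015,0,0,0],[0,0,0.015,0,0,0],[0,0,0.015,0,0,0],[0,0,0.012,0,0,0],[0,0,0.007,0,0,0],[0,0,0.003,0,0,0],[0,0,0,0,0,0]]'
python3 go.py .691 .0217 .082 213.5
python3 -m handwheel '[[0,0,0,0,0,0],[0,0,0,0,0,0],[0,0,0,0,0,0],[0,0,0,0,0,0],[0,0,0,0,0,0],[0,0,0,0,0,0],[0,0,0,0,0,0],[0,0,0,0,0,0]]' -0.85 20
python3 go.py .691 .0217 .082 213.5
```

```text
time: 14.23
ee_pos: [0.6913, 0.0216, 0.0814]
tcp_rot: [180.0, 0.0, -146.5]
wrist_force: [0.1, 0.5, -0.4]
opening: 0.0382
shift mm [ 0.2  0.2 -0.6] norm 0.7
turn [0. 0. 0.]
t 14.2 p [0.6913 0.0216 0.0814] rot [ 180.     0.  -146.5] F [ 0.1  0.5 -0.4] M [-0.03  0.01 -0.  ] open 38.2 q [  2.  24.  15.  81.   0. -32.]
time: 14.9
ee_pos: [0.6925, 0.0206, 0.083]
tcp_rot: [-179.9, 0.1, -146.5]
wrist_force: [4.4, -5.6, -1.1]
opening: 0.0135
shift mm [0.6 1.8 1. ] norm 2.2
turn [-0.1  0.1 -0. ]
t 14.9 p [0.6925 0.0206 0.083 ] rot [-1.799e+02  1.000e-01 -1.465e+02] F [ 4.4 -5.6 -1.1] M [-1.05 -0.75 -0.12] open 13.5 q [  2.  24.  15.  81.  -0. -32.]
```

```bash

python3 -m handwheel '[[0,0,0,0,0,0],[0,0,0,0,0,0],[0,0,0,0,0,0],[0,0,0,0,0,0],[0,-0.001,0,0,0,0],[0,-0.001,0,0,0,0],[0,0,0,0,0,-7],[0,0,0,0,0,-7]]' -0.1 20
python3 -m handwheel '[[0,0,0,0,0,-7],[0,0,0,0,0,-7],[0,0,0,0,0,-7],[0,0,0,0,0,-7],[0,0,0,0,0,-7],[0,0,0,0,0,-7],[0,0,0,0,0,-7],[0,0,0,0,0,-7]]'
python3 -m handwheel '[[0,0,0,0,0,-7],[0,0,0,0,0,-7],[0,0,0,0,0,-6],[0,0,0,0,0,0],[0,0,0,0,0,0],[0,0,0,0,0,0],[0,0,0,0,0,0],[0,0,0,0,0,0]]'
python3 go.py .691 .0217 .082 303.5
python3 -m handwheel '[[0,0,0,0,0,0],[0,0,0,0,0,0],[0,0,0,0,0,0],[0,0,0,0,0,0],[0,0,0,0,0,0],[0,0,0,0,0,0],[0,0,0,0,0,0],[0,0,0,0,0,0]]' -0.85 20
python3 go.py .691 .0217 .082 303.5
```

```text
time: 15.57
ee_pos: [0.6927, 0.0199, 0.0821]
tcp_rot: [-180.0, 0.1, -132.2]
wrist_force: [-0.7, -0.3, -0.5]
opening: 0.0387
time: 16.23
ee_pos: [0.6927, 0.0199, 0.0821]
tcp_rot: [-179.9, 0.0, -76.1]
wrist_force: [-0.8, 0.3, 0.3]
opening: 0.0383
time: 16.9
ee_pos: [0.6927, 0.02, 0.0821]
tcp_rot: [-179.9, 0.0, -56.6]
wrist_force: [-0.7, 0.1, 0.8]
opening: 0.0387
shift mm [-2.4  0.5  0.1] norm 2.4
turn [-0.1  0.  -0.1]
t 16.9 p [0.6927 0.02   0.0821] rot [-179.9    0.   -56.6] F [-0.7  0.1  0.8] M [0.04 0.03 0.04] open 38.7 q [   2.   25.   15.   81.    0. -122.]
time: 17.57
ee_pos: [0.6923, 0.0195, 0.0823]
tcp_rot: [-180.0, 0.0, -56.5]
wrist_force: [-3.6, -3.0, 3.3]
opening: 0.0131
shift mm [-2.5 -0.2  0.3] norm 2.6
turn [-0.  0. -0.]
t 17.6 p [0.6923 0.0195 0.0823] rot [-180.     0.   -56.5] F [-3.6 -3.   3.3] M [-0.7   0.89 -0.05] open 13.1 q [   2.   25.   15.   81.    0. -122.]
```

```bash

python3 -m handwheel '[[0,0.0006,0,0,0,0],[0,0,0,0,0,3],[0,0,0,0,0,7],[0,0,0,0,0,7],[0,0,0,0,0,7],[0,0,0,0,0,7],[0,0,0,0,0,7],[0,0,0,0,0,7]]' -0.85 30
python3 -m handwheel '[[0,0,0,0,0,7],[0,0,0,0,0,7],[0,0,0,0,0,7],[0,0,0,0,0,7],[0,0,0,0,0,7],[0,0,0,0,0,7],[0,0,0,0,0,3],[0,0,0,0,0,0]]'
python3 go.py .6922 .0195 .082 213.5
python3 -m handwheel '[[0,0,0,0,0,3],[0,0,0,0,0,7],[0,0,0,0,0,7],[0,0,0,0,0,7],[0,0,0,0,0,7],[0,0,0,0,0,7],[0,0,0,0,0,7],[0,0,0,0,0,7]]'
python3 -m handwheel '[[0,0,0,0,0,7],[0,0,0,0,0,7],[0,0,0,0,0,7],[0,0,0,0,0,7],[0,0,0,0,0,7],[0,0,0,0,0,3],[0,0,0,0,0,0],[0,0,0,0,0,0]]'
python3 go.py .6922 .0195 .082 123.5
```

```text
time: 18.23
ee_pos: [0.6925, 0.0195, 0.0823]
tcp_rot: [-179.9, 0.1, -101.8]
wrist_force: [-0.3, -2.8, 1.5]
opening: 0.0134
time: 18.9
ee_pos: [0.6927, 0.0192, 0.0823]
tcp_rot: [-179.9, 0.1, -146.6]
wrist_force: [1.7, -5.0, 0.9]
opening: 0.0134
shift mm [0.3 0.5 0.3] norm 0.7
turn [-0.1  0.1 -0.1]
t 18.9 p [0.6927 0.0192 0.0823] rot [-1.799e+02  1.000e-01 -1.466e+02] F [ 1.7 -5.   0.9] M [-0.86 -0.36 -0.07] open 13.4 q [  2.  24.  15.  81.   0. -32.]
time: 19.57
ee_pos: [0.6927, 0.0188, 0.0823]
tcp_rot: [180.0, 0.1, 161.3]
wrist_force: [1.0, -5.8, 1.1]
opening: 0.0131
time: 20.23
ee_pos: [0.6925, 0.0186, 0.0823]
tcp_rot: [179.9, 0.1, 123.6]
wrist_force: [0.5, -6.6, 1.4]
opening: 0.0132
shift mm [0.9 0.2 0.3] norm 1.0
turn [0.1 0.1 0.1]
t 20.2 p [0.6925 0.0186 0.0823] rot [1.799e+02 1.000e-01 1.236e+02] F [ 0.5 -6.6  1.4] M [-1.4  -0.02 -0.03] open 13.2 q [ 2. 24. 15. 81. -0. 58.]
```

Nipple 1 turned 180° with small forces. The contact gives a top-camera bias of about (+3,-0.5) mm, which I carry over to nipple 2 at (0.663,-0.0925).

```bash

python3 -m handwheel '[[0,0,0,0,0,0],[0,0,0,0,0,0],[0,0,0,0,0,0],[0,0,0,0,0,0],[0,0,-0.01,0,0,0],[0,0,-0.02,0,0,0],[0,0,-0.025,0,0,0],[0,0,-0.025,0,0,0]]' -0.1 30
python3 -m handwheel '[[-0.0192,-0.0216,0,0,0,0],[-0.0192,-0.0216,0,0,0,0],[-0.0192,-0.0216,0,0,0,0],[-0.0192,-0.0216,0,0,0,0],[0,0,0,0,0,-7],[0,0,0,0,0,-7],[0,0,0,0,0,-7],[0,0,0,0,0,-7]]'
python3 -m handwheel '[[0,0,0,0,0,-7],[0,0,0,0,0,-7],[0,0,0,0,0,-7],[0,0,0,0,0,-7],[0,0,0,0,0,-7],[0,0,0,0,0,-7],[0,0,0,0,0,-7],[0,0,0,0,0,-7]]'
python3 -m handwheel '[[0,0,0,0,0,-7],[0,0,0,0,0,-7],[0,0,0,0,0,-7],[0,0,0,0,0,-7],[0,0,0,0,0,-7],[0,0,0,0,0,-7],[0,0,0,0,0,-7],[0,0,0,0,0,-7]]'
python3 -m handwheel '[[0,0,0,0,0,-7],[0,0,0,0,0,-7],[0,0,0,0,0,-7],[0,0,0,0,0,-7],[0,0,0,0,0,-7],[0,0,0,0,0,-2],[0,0,0,0,0,0],[0,0,0,0,0,0]]'
python3 go.py .663 -.0925 .082 300
cat > ang2.py <<'E'
from ang import *
c=cam('top'); angles(c,np.array([[.6891,.0187],[.6598,-.0919],[.5499,-.1221],[.6082,.0996]]),[1,2,3,6])
E
python3 ang2.py | grep -v '180,'
```

```text
time: 20.9
ee_pos: [0.6917, 0.0197, 0.1634]
tcp_rot: [179.9, -0.0, 123.6]
wrist_force: [0.2, 0.3, 0.8]
opening: 0.0385
time: 21.57
ee_pos: [0.6625, -0.0924, 0.1629]
tcp_rot: [179.9, 0.1, 151.9]
wrist_force: [0.2, -0.3, -0.3]
opening: 0.0386
time: 22.23
ee_pos: [0.6626, -0.092, 0.1629]
tcp_rot: [180.0, 0.1, -152.1]
wrist_force: [-0.4, -0.3, -0.0]
opening: 0.0385
time: 22.9
ee_pos: [0.6626, -0.092, 0.1629]
tcp_rot: [-179.9, 0.1, -96.1]
wrist_force: [0.1, 0.2, -0.0]
opening: 0.0383
time: 23.57
ee_pos: [0.6626, -0.0921, 0.1626]
tcp_rot: [-179.9, 0.0, -59.6]
wrist_force: [-0.6, -0.3, 0.1]
opening: 0.0382
shift mm [ 0.6 -0.  80.6] norm 80.6
turn [-0.1  0.   0.4]
t 23.6 p [ 0.6626 -0.0921  0.1626] rot [-179.9    0.   -59.6] F [-0.6 -0.3  0.1] M [-0.    0.04  0.01] open 38.2 q [  -8.   21.   19.   88.    0. -128.]
1
2
3
6
```

```bash

python3 -m handwheel '[[0.0006,0,0.015,0,0,0.4],[0,0,0.015,0,0,0],[0,0,0.015,0,0,0],[0,0,0.015,0,0,0],[0,0,0.012,0,0,0],[0,0,0.006,0,0,0],[0,0,0.003,0,0,0],[0,0,0,0,0,0]]'
python3 -m handwheel '[[0,0,0,0,0,0],[0,0,0,0,0,0],[0,0,0,0,0,0],[0,0,0,0,0,0],[0,0,0,0,0,0],[0,0,0,0,0,0],[0,0,0,0,0,0],[0,0,0,0,0,0]]' -0.85 20
python3 go.py .663 -.0925 .082 300
```

```text
time: 24.28
ee_pos: [0.6627, -0.0926, 0.0807]
tcp_rot: [-179.9, 0.0, -59.9]
wrist_force: [-0.0, -0.1, -1.7]
opening: 0.0384
time: 24.95
ee_pos: [0.6633, -0.0927, 0.082]
tcp_rot: [-179.9, -0.0, -59.9]
wrist_force: [-0.6, -0.7, 6.6]
opening: 0.013
shift mm [-0.3  0.1 -0. ] norm 0.4
turn [-0.1 -0.   0.1]
t 24.9 p [ 0.6633 -0.0927  0.082 ] rot [-179.9   -0.   -59.9] F [-0.6 -0.7  6.6] M [-0.05  0.2   0.07] open 13.0 q [  -8.   21.   11.   80.    0. -128.]
```

Well centred this time. I turn nipple 2 by 180°.

```bash

python3 -m handwheel '[[0,0,0,0,0,0],[0,0,0,0,0,3],[0,0,0,0,0,7],[0,0,0,0,0,7],[0,0,0,0,0,7],[0,0,0,0,0,7],[0,0,0,0,0,7],[0,0,0,0,0,7]]' -0.85 30
python3 -m handwheel '[[0,0,0,0,0,7],[0,0,0,0,0,7],[0,0,0,0,0,7],[0,0,0,0,0,7],[0,0,0,0,0,7],[0,0,0,0,0,7],[0,0,0,0,0,3],[0,0,0,0,0,0]]'
python3 go.py .663 -.0925 .082 210
python3 -m handwheel '[[0,0,0,0,0,3],[0,0,0,0,0,7],[0,0,0,0,0,7],[0,0,0,0,0,7],[0,0,0,0,0,7],[0,0,0,0,0,7],[0,0,0,0,0,7],[0,0,0,0,0,7]]'
python3 -m handwheel '[[0,0,0,0,0,7],[0,0,0,0,0,7],[0,0,0,0,0,7],[0,0,0,0,0,7],[0,0,0,0,0,7],[0,0,0,0,0,3],[0,0,0,0,0,0],[0,0,0,0,0,0]]'
python3 go.py .663 -.0925 .082 120
python3 -m handwheel '[[0,0,0,0,0,0],[0,0,0,0,0,0],[0,0,0,0,0,0],[0,0,0,0,0,0],[0,0,-0.01,0,0,0],[0,0,-0.02,0,0,0],[0,0,-0.025,0,0,0],[0,0,-0.025,0,0,0]]' -0.1 30
python3 go.py .5522 -.1229 .162 258
```

```text
time: 25.62
ee_pos: [0.6633, -0.0929, 0.082]
tcp_rot: [-179.9, 0.1, -105.2]
wrist_force: [-1.3, -1.6, 5.7]
opening: 0.0132
time: 26.28
ee_pos: [0.6632, -0.093, 0.082]
tcp_rot: [-179.9, 0.1, -150.1]
wrist_force: [-1.6, -1.6, 6.1]
opening: 0.0135
shift mm [-0.1  0.6  0. ] norm 0.6
turn [-0.1  0.1 -0.1]
t 26.3 p [ 0.6632 -0.093   0.082 ] rot [-1.799e+02  1.000e-01 -1.501e+02] F [-1.6 -1.6  6.1] M [-0.45  0.15 -0.03] open 13.5 q [ -8.  21.  11.  80.   0. -38.]
time: 26.95
ee_pos: [0.663, -0.0931, 0.082]
tcp_rot: [180.0, 0.1, 157.8]
wrist_force: [-2.4, -2.6, 6.1]
opening: 0.0133
time: 27.62
ee_pos: [0.6629, -0.0931, 0.082]
tcp_rot: [179.9, 0.0, 120.1]
wrist_force: [-3.3, -0.8, 7.3]
opening: 0.0132
shift mm [ 0.4  0.4 -0. ] norm 0.6
turn [0.1 0.  0.1]
t 27.6 p [ 0.6629 -0.0931  0.082 ] rot [179.9   0.  120.1] F [-3.3 -0.8  7.3] M [-0.43  0.66 -0.05] open 13.2 q [-8. 21. 11. 80.  0. 52.]
time: 28.28
ee_pos: [0.6624, -0.0926, 0.1622]
tcp_rot: [180.0, -0.1, 120.1]
wrist_force: [0.1, -0.8, -0.6]
opening: 0.0384
shift mm [ 2.910e+01 -1.105e+02  1.000e-01] norm 114.3
turn [ 1.000e-01  0.000e+00 -1.379e+02]
t 28.3 p [ 0.6624 -0.0926  0.1622] rot [ 1.800e+02 -1.000e-01  1.201e+02] F [ 0.1 -0.8 -0.6] M [ 0.03 -0.01 -0.01] open 38.4 q [-8. 21. 19. 88.  0. 52.]
```

```bash

python3 -m handwheel '[[0.0073,-0.0276,0,0,0,0],[0.0073,-0.0276,0,0,0,0],[0.0073,-0.0276,0,0,0,0],[0.0073,-0.0276,0,0,0,0],[0,0,0,0,0,-7],[0,0,0,0,0,-7],[0,0,0,0,0,-7],[0,0,0,0,0,-7]]'
python3 -m handwheel '[[0,0,0,0,0,-7],[0,0,0,0,0,-7],[0,0,0,0,0,-7],[0,0,0,0,0,-7],[0,0,0,0,0,-7],[0,0,0,0,0,-7],[0,0,0,0,0,-7],[0,0,0,0,0,-7]]'
python3 -m handwheel '[[0,0,0,0,0,-7],[0,0,0,0,0,-7],[0,0,0,0,0,-7],[0,0,0,0,0,-7],[0,0,0,0,0,-7],[0,0,0,0,0,-7],[0,0,0,0,0,-7],[0,0,0,0,0,-6]]'
python3 go.py .5522 -.1229 .082 259
python3 -m handwheel '[[0,0,0.015,0,0,0],[0,0,0.015,0,0,0],[0,0,0.015,0,0,0],[0,0,0.015,0,0,0],[0,0,0.012,0,0,0],[0,0,0.006,0,0,0],[0,0,0.003,0,0,0],[0,0,0,0,0,0]]'
python3 go.py .5522 -.1229 .082 259
python3 - <<'E'
from h import *
b=cam('side');u,v=proj(b,(.5522,-.1229,.085));save(b,'n3.png',(int(u)-40,int(v)-40,int(u)+40,int(v)+40),7)
E
```

```text
time: 28.95
ee_pos: [0.5526, -0.1229, 0.1619]
tcp_rot: [179.9, 0.1, 148.5]
wrist_force: [-0.9, 0.1, 0.3]
opening: 0.0387
time: 29.62
ee_pos: [0.5527, -0.1228, 0.1617]
tcp_rot: [180.0, 0.1, -155.5]
wrist_force: [-0.1, 0.2, -0.3]
opening: 0.0387
time: 30.28
ee_pos: [0.5528, -0.1228, 0.1617]
tcp_rot: [-179.9, 0.1, -100.5]
wrist_force: [0.2, -0.1, -0.3]
opening: 0.0381
shift mm [ 0.2  0.6 79.7] norm 79.7
turn [-0.1  0.1  0.5]
t 30.3 p [ 0.5528 -0.1228  0.1617] rot [-1.799e+02  1.000e-01 -1.005e+02] F [ 0.2 -0.1 -0.3] M [ 0.01 -0.01  0.02] open 38.1 q [-13.   6.   2.  86.   0. -92.]
time: 30.95
ee_pos: [0.5526, -0.1227, 0.0797]
tcp_rot: [-180.0, 0.1, -100.9]
wrist_force: [-0.7, -0.0, -0.4]
opening: 0.0385
shift mm [ 0.2  0.4 -2.3] norm 2.3
turn [-0.   0.1  0.1]
t 30.9 p [ 0.5526 -0.1227  0.0797] rot [-1.800e+02  1.000e-01 -1.009e+02] F [-0.7 -0.  -0.4] M [-0.01  0.   -0.03] open 38.5 q [-13.   7.  -6.  77.   0. -92.]
```

View pics/n3.png

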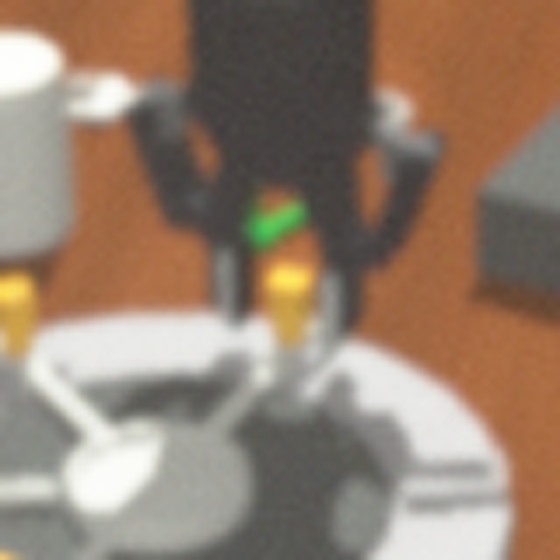

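The side view shows nipple 3 at (290,300) between the pads (235 and 335), with the spoke seated. I grip and turn it.

```bash

python3 -m handwheel '[[0,0,-0.001,0,0,0],[0,0,-0.001,0,0,0],[0,0,0,0,0,0],[0,0,0,0,0,0],[0,0,0,0,0,0],[0,0,0,0,0,0],[0,0,0,0,0,0],[0,0,0,0,0,0]]' -0.85 20
python3 go.py .5522 -.1229 .082 259
python3 -m handwheel '[[0,0,0,0,0,0],[0,0,0,0,0,3],[0,0,0,0,0,7],[0,0,0,0,0,7],[0,0,0,0,0,7],[0,0,0,0,0,7],[0,0,0,0,0,7],[0,0,0,0,0,7]]' -0.85 30
python3 -m handwheel '[[0,0,0,0,0,7],[0,0,0,0,0,7],[0,0,0,0,0,7],[0,0,0,0,0,7],[0,0,0,0,0,7],[0,0,0,0,0,7],[0,0,0,0,0,3],[0,0,0,0,0,0]]'
python3 go.py .5522 -.1229 .082 169
```

```text
time: 31.67
ee_pos: [0.5529, -0.1229, 0.0827]
tcp_rot: [-179.9, 0.1, -100.9]
wrist_force: [-2.1, 0.7, 6.4]
opening: 0.0133
shift mm [0.2 0.6 0.7] norm 1.0
turn [-0.1  0.1  0.1]
t 31.7 p [ 0.5529 -0.1229  0.0827] rot [-1.799e+02  1.000e-01 -1.009e+02] F [-2.1  0.7  6.4] M [0.08 0.63 0.04] open 13.3 q [-13.   7.  -6.  77.   0. -92.]
time: 32.33
ee_pos: [0.5534, -0.1234, 0.0828]
tcp_rot: [-179.9, 0.1, -146.2]
wrist_force: [-0.3, -3.1, 4.3]
opening: 0.0134
time: 33.0
ee_pos: [0.5533, -0.1239, 0.0827]
tcp_rot: [-179.9, 0.2, 168.9]
wrist_force: [0.0, -5.2, 3.3]
opening: 0.0135
shift mm [1.2 0.8 0.7] norm 1.6
turn [-0.1  0.2 -0.1]
t 33.0 p [ 0.5533 -0.1239  0.0827] rot [-179.9    0.2  168.9] F [ 0.  -5.2  3.3] M [-1.12  0.11  0.03] open 13.5 q [-13.   7.  -6.  77.  -0.  -1.]
```

```bash

python3 -m handwheel '[[0,-0.001,0,0,0,3],[0,0,0,0,0,7],[0,0,0,0,0,7],[0,0,0,0,0,7],[0,0,0,0,0,7],[0,0,0,0,0,7],[0,0,0,0,0,7],[0,0,0,0,0,7]]'
python3 -m handwheel '[[0,0,0,0,0,7],[0,0,0,0,0,7],[0,0,0,0,0,7],[0,0,0,0,0,7],[0,0,0,0,0,7],[0,0,0,0,0,3],[0,0,0,0,0,0],[0,0,0,0,0,0]]'
python3 go.py .5522 -.1229 .082 79
python3 -m handwheel '[[0,0,0,0,0,0],[0,0,0,0,0,0],[0,0,0,0,0,0],[0,0,0,0,0,0],[0,0,-0.01,0,0,0],[0,0,-0.02,0,0,0],[0,0,-0.025,0,0,0],[0,0,-0.025,0,0,0]]' -0.1 30
python3 go.py .6115 .0992 .162 248
```

```text
time: 33.67
ee_pos: [0.5525, -0.1246, 0.0827]
tcp_rot: [180.0, 0.1, 116.7]
wrist_force: [-4.2, -4.3, 6.3]
opening: 0.0132
time: 34.33
ee_pos: [0.552, -0.1246, 0.0826]
tcp_rot: [180.0, 0.0, 79.1]
wrist_force: [-5.7, -4.2, 6.9]
opening: 0.0131
shift mm [ 1.7 -0.1  0.6] norm 1.8
turn [0.  0.  0.1]
t 34.3 p [ 0.552  -0.1246  0.0826] rot [180.    0.   79.1] F [-5.7 -4.2  6.9] M [-0.77  1.4   0.07] open 13.1 q [-13.   7.  -6.  77.  -0.  88.]
time: 35.0
ee_pos: [0.5522, -0.1237, 0.1631]
tcp_rot: [180.0, -0.1, 79.1]
wrist_force: [0.1, -0.2, 1.4]
opening: 0.0386
shift mm [230.1  16.3   1.4] norm 230.7
turn [ 1.000e-01  0.000e+00 -1.689e+02]
t 35.0 p [ 0.5522 -0.1237  0.1631] rot [ 1.80e+02 -1.00e-01  7.91e+01] F [ 0.1 -0.2  1.4] M [ 0.   -0.02 -0.09] open 38.6 q [-13.   6.   2.  86.   0.  88.]
```

```bash

python3 -m handwheel '[[0.0384,0.0026,0,0,0,0],[0.0384,0.0026,0,0,0,0],[0.0384,0.0026,0,0,0,0],[0.0384,0.0026,0,0,0,0],[0.0384,0.0026,0,0,0,0],[0.0384,0.0026,0,0,0,0],[0,0,0,0,0,0],[0,0,0,0,0,0]]'
python3 -m handwheel '[[0,0,0,0,0,-7],[0,0,0,0,0,-7],[0,0,0,0,0,-7],[0,0,0,0,0,-7],[0,0,0,0,0,-7],[0,0,0,0,0,-7],[0,0,0,0,0,-7],[0,0,0,0,0,-7]]'
python3 -m handwheel '[[0,0,0,0,0,-7],[0,0,0,0,0,-7],[0,0,0,0,0,-7],[0,0,0,0,0,-7],[0,0,0,0,0,-7],[0,0,0,0,0,-7],[0,0,0,0,0,-7],[0,0,0,0,0,-7]]'
python3 -m handwheel '[[0,0,0,0,0,-7.1],[0,0,0,0,0,-7.1],[0,0,0,0,0,-7.1],[0,0,0,0,0,-7.1],[0,0,0,0,0,-7.1],[0,0,0,0,0,-7.1],[0,0,0,0,0,-7.1],[0,0,0,0,0,-7.1]]'
python3 go.py .611 .099 .082 248
python3 -m handwheel '[[0,0,0,0,0,0],[0,0,0,0,0,0],[0,0,0,0,0,0],[0,0,0,0,0,0],[0,0,0,0,0,0],[0,0,0,0,0,0],[0,0,0,0,0,0],[0,0,0,0,0,0]]'
python3 go.py .611 .099 .082 248
```

```text
time: 35.67
ee_pos: [0.6113, 0.1015, 0.1623]
tcp_rot: [180.0, -0.1, 79.3]
wrist_force: [-1.1, -1.0, -0.8]
opening: 0.0385
time: 36.33
ee_pos: [0.6111, 0.098, 0.1627]
tcp_rot: [179.9, 0.0, 135.4]
wrist_force: [-0.3, 0.5, -0.7]
opening: 0.0382
time: 37.0
ee_pos: [0.6111, 0.098, 0.1628]
tcp_rot: [180.0, 0.1, -168.6]
wrist_force: [0.6, -1.0, -0.5]
opening: 0.0388
time: 37.67
ee_pos: [0.6111, 0.098, 0.1628]
tcp_rot: [-179.9, 0.1, -111.8]
wrist_force: [-0.0, -0.0, -0.2]
opening: 0.0378
shift mm [-0.8  0.6 80.8] norm 80.8
turn [-0.1  0.1  0.2]
t 37.7 p [0.6111 0.098  0.1628] rot [-1.799e+02  1.000e-01 -1.118e+02] F [-0.  -0.  -0.2] M [-0.01  0.03  0.03] open 37.8 q [  9.  14.  10.  87.   0. -59.]
time: 38.33
ee_pos: [0.6112, 0.0995, 0.1621]
tcp_rot: [-180.0, 0.1, -112.1]
wrist_force: [-0.3, -0.4, -0.4]
opening: 0.0384
shift mm [ 0.7  0.1 80.1] norm 80.1
turn [-0.   0.1 -0.1]
t 38.3 p [0.6112 0.0995 0.1621] rot [-1.800e+02  1.000e-01 -1.121e+02] F [-0.3 -0.4 -0.4] M [ 0.02 -0.02 -0.03] open 38.4 q [  9.  14.  10.  87.   0. -59.]
```

```bash

python3 -m handwheel '[[0.0005,0,0.015,0,0,0],[0,0,0.015,0,0,0],[0,0,0.015,0,0,0],[0,0,0.015,0,0,0],[0,0,0.012,0,0,0],[0,0,0.006,0,0,0],[0,0,0.002,0,0,0],[0,0,0,0,0,0]]'
python3 -m handwheel '[[0,0,0,0,0,0],[0,0,0,0,0,0],[0,0,0,0,0,0],[0,0,0,0,0,0],[0,0,0,0,0,0],[0,0,0,0,0,0],[0,0,0,0,0,0],[0,0,0,0,0,0]]' -0.85 20
python3 go.py .611 .099 .082 248
python3 -m handwheel '[[0,0,0,0,0,0],[0,0,0,0,0,3],[0,0,0,0,0,7],[0,0,0,0,0,7],[0,0,0,0,0,7],[0,0,0,0,0,7],[0,0,0,0,0,7],[0,0,0,0,0,7]]' -0.85 30
python3 -m handwheel '[[0,0,0,0,0,7],[0,0,0,0,0,7],[0,0,0,0,0,7],[0,0,0,0,0,7],[0,0,0,0,0,7],[0,0,0,0,0,7],[0,0,0,0,0,3],[0,0,0,0,0,0]]'
python3 go.py .611 .099 .082 158
```

```text
time: 39.0
ee_pos: [0.611, 0.0991, 0.082]
tcp_rot: [-180.0, 0.1, -112.1]
wrist_force: [-0.0, 0.4, -0.0]
opening: 0.0385
time: 39.67
ee_pos: [0.6114, 0.0992, 0.083]
tcp_rot: [-179.9, 0.1, -112.1]
wrist_force: [-2.3, 0.6, 5.0]
opening: 0.0134
shift mm [0.4 0.3 1. ] norm 1.2
turn [-0.1  0.1 -0.1]
t 39.7 p [0.6114 0.0992 0.083 ] rot [-1.799e+02  1.000e-01 -1.121e+02] F [-2.3  0.6  5. ] M [0.03 0.34 0.07] open 13.4 q [  9.  14.   2.  78.   0. -59.]
time: 40.33
ee_pos: [0.6118, 0.0986, 0.0831]
tcp_rot: [-179.9, 0.2, -157.4]
wrist_force: [-0.2, -2.6, 4.7]
opening: 0.0133
time: 41.0
ee_pos: [0.6116, 0.098, 0.083]
tcp_rot: [180.0, 0.2, 157.7]
wrist_force: [-1.0, -4.3, 5.4]
opening: 0.0131
shift mm [0.9 0.7 1. ] norm 1.5
turn [ 0.   0.2 -0.3]
t 41.0 p [0.6116 0.098  0.083 ] rot [180.    0.2 157.7] F [-1.  -4.3  5.4] M [-1.13  0.23 -0.04] open 13.1 q [ 9. 14.  2. 78. -0. 31.]
```

```bash

python3 -m handwheel '[[0,-0.0008,0,0,0,3],[0,0,0,0,0,7],[0,0,0,0,0,7],[0,0,0,0,0,7],[0,0,0,0,0,7],[0,0,0,0,0,7],[0,0,0,0,0,7],[0,0,0,0,0,7]]'
python3 -m handwheel '[[0,0,0,0,0,7],[0,0,0,0,0,7],[0,0,0,0,0,7],[0,0,0,0,0,7],[0,0,0,0,0,7],[0,0,0,0,0,3],[0,0,0,0,0,0],[0,0,0,0,0,0]]'
python3 go.py .611 .099 .082 68
python3 -m handwheel '[[0,0,0,0,0,0],[0,0,0,0,0,0],[0,0,0,0,0,0],[0,0,0,0,0,0],[0,0,-0.01,0,0,0],[0,0,-0.02,0,0,0],[0,0,-0.025,0,0,0],[0,0,-0.025,0,0,0]]' -0.1 30
python3 go.py .474 .3163 .162 105.5
```

```text
time: 41.67
ee_pos: [0.6108, 0.0975, 0.0829]
tcp_rot: [179.9, 0.1, 105.6]
wrist_force: [-2.9, -4.1, 7.0]
opening: 0.0134
time: 42.33
ee_pos: [0.6104, 0.0977, 0.083]
tcp_rot: [180.0, -0.0, 67.9]
wrist_force: [-5.0, -3.5, 8.0]
opening: 0.0134
shift mm [1.4 0.1 1. ] norm 1.7
turn [ 0.  -0.  -0.1]
t 42.3 p [0.6104 0.0977 0.083 ] rot [180.   -0.   67.9] F [-5.  -3.5  8. ] M [-0.66  1.31  0.  ] open 13.4 q [  9.  14.   2.  78.  -0. 121.]
time: 43.0
ee_pos: [0.6104, 0.0983, 0.1634]
tcp_rot: [180.0, -0.1, 67.9]
wrist_force: [-0.0, -0.9, -0.4]
opening: 0.0386
shift mm [ 150.8 -208.4    1.5] norm 257.2
turn [  0.   -0.1 -37.6]
t 43.0 p [0.6104 0.0983 0.1634] rot [ 1.80e+02 -1.00e-01  6.79e+01] F [-0.  -0.9 -0.4] M [0.03 0.01 0.02] open 38.6 q [  9.  13.  10.  87.   0. 121.]
```

```bash

python3 -m handwheel '[[0.0189,-0.026,0,0,0,0],[0.0189,-0.026,0,0,0,0],[0.0189,-0.026,0,0,0,0],[0.0189,-0.026,0,0,0,0],[0.0189,-0.026,0,0,0,0],[0.0189,-0.026,0,0,0,0],[0.0189,-0.026,0,0,0,0],[0.0189,-0.026,0,0,0,0]]' -0.5 20
python3 -m handwheel '[[0,0,0,0,0,-7],[0,0,0,0,0,-7],[0,0,0,0,0,-7],[0,0,0,0,0,-7],[0,0,0,0,0,-7],[0,0,0,0,0,-2.6],[0,0,0,0,0,0],[0,0,0,0,0,0]]'
python3 go.py .474 .3163 .07 105.5
sed -i "s/(180,195,210,220)/(195,210,220)/" ang.py
python3 ang2.py
python3 - <<'E'
from h import *
c=cam('top');save(c,'w2.png',(95,100,420,300),2.4)
E
```

```text
time: 43.67
ee_pos: [0.4739, 0.3178, 0.1631]
tcp_rot: [179.9, -0.1, 67.9]
wrist_force: [0.3, -0.2, -0.6]
opening: 0.0216
time: 44.33
ee_pos: [0.4749, 0.3166, 0.1627]
tcp_rot: [179.9, -0.0, 105.4]
wrist_force: [-0.4, -0.3, -0.3]
opening: 0.0212
shift mm [-0.2 -1.1 92.7] norm 92.7
turn [ 0.1 -0.  -0.1]
t 44.3 p [0.4749 0.3166 0.1627] rot [179.9  -0.  105.4] F [-0.4 -0.3 -0.3] M [-0.01 -0.01  0.  ] open 21.2 q [ 34.   7.   3.  86.   0. 108.]
1
   (195, 34, 32, [13, 14], np.float64(0.6908), np.float64(0.0207))
   (210, 33, 29, [12, 13], np.float64(0.6908), np.float64(0.021))
   (220, -22, 42, [11, 11], np.float64(0.6912), np.float64(0.0231))
2
   (195, 36, 32, [14, 13], np.float64(0.6613), np.float64(-0.092))
   (210, 34, 31, [13, 12], np.float64(0.6613), np.float64(-0.0922))
   (220, 25, 34, [12, 12], np.float64(0.661), np.float64(-0.093))
3
   (195, -9, -11, [12, 14], np.float64(0.5506), np.float64(-0.1223))
   (210, -10, -12, [12, 13], np.float64(0.55), np.float64(-0.1225))
   (220, -1, -2, [10, 10], np.float64(0.5482), np.float64(-0.1225))
6
   (195, -23, -23, [14, 14], np.float64(0.6093), np.float64(0.1))
   (210, -25, -22, [12, 13], np.float64(0.6093), np.float64(0.1004))
   (220, 4, 16, [15, 7], np.float64(0.6087), np.float64(0.1027))
```

View pics/w2.png

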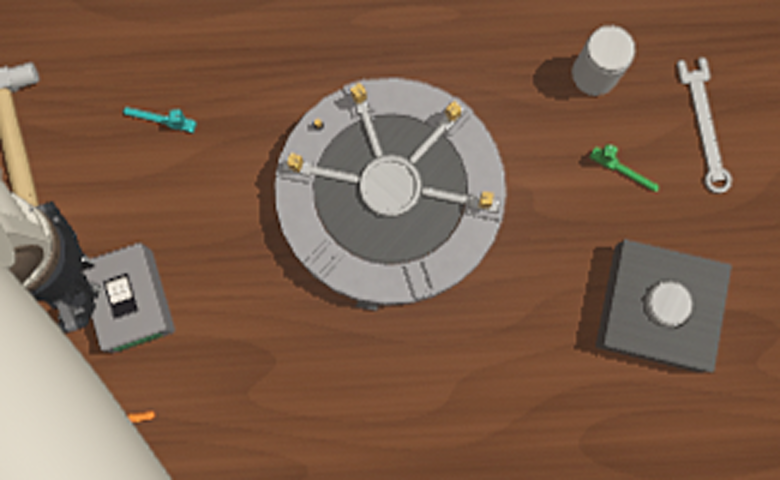

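Mod-90 angles agree with the commanded ones within a few degrees. One tile of the index marks will confirm the half turns.

```bash
python3 - <<'E'
from h import *
import pickle
a0,_=pickle.load(open('avg.pkl','rb'))
N=[cam('top') for _ in range(5)]; a=N[0]; a['img']=np.mean([c['img'].astype(float) for c in N],0).astype(np.uint8)
rows=[]
for c in (a0,a):
    row=[]
    for p in ([.6895,.0187],[.6603,-.0919],[.5499,-.1221],[.6085,.0996]):
        s=.013
        w=[(p[0]+s,p[1]+s),(p[0]+s,p[1]-s),(p[0]-s,p[1]-s),(p[0]-s,p[1]+s)]
        H=cv2.getPerspectiveTransform(np.float32([proj(c,(*q,.09)) for q in w]),np.float32([[0,0],[199,0],[199,199],[0,199]]))
        t=cv2.warpPerspective(c['img'],H,(200,200),flags=cv2.INTER_CUBIC)
        row.append(cv2.normalize(t[...,1],None,0,255,cv2.NORM_MINMAX))
    rows.append(np.hstack(row))
cv2.imwrite('pics/nip2.png',np.vstack(rows))
E
```

```text
(no output)
```

View pics/nip2.png

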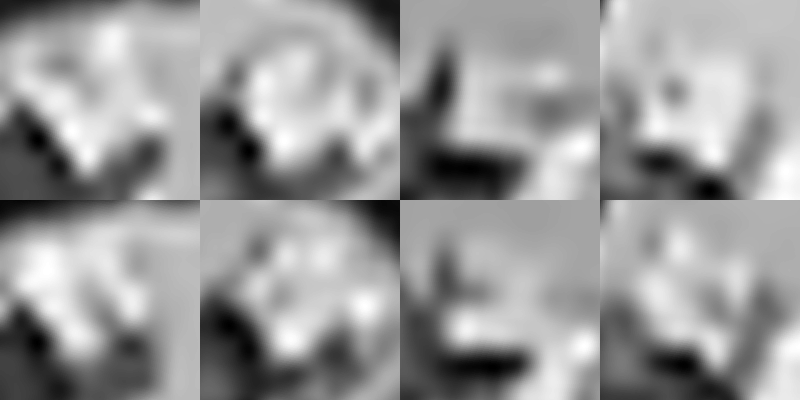

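All four index marks have flipped to the opposite side. Now I slide the gauge off (tool -y).

```bash

python3 -m handwheel '[[0,-0.001,0.02,0,0,0],[0,0,0.02,0,0,0],[0,0,0.02,0,0,0],[0,0,0.015,0,0,0],[0,0,0.01,0,0,0],[0,0,0.005,0,0,0],[0,0,0.002,0,0,0],[0,0,0,0,0,0]]'
python3 -m handwheel '[[0,0,0,0,0,0],[0,0,0,0,0,0],[0,0,0,0,0,0],[0,0,0,0,0,0],[0,0,0,0,0,0],[0,0,0,0,0,0],[0,0,0,0,0,0],[0,0,0,0,0,0]]' -1 20
python3 go.py .474 .3163 .07 105.5
python3 -m handwheel '[[0,-0.002,0,0,0,0],[0,-0.002,0,0,0,0],[0,-0.002,0,0,0,0],[0,-0.002,0,0,0,0],[0,-0.002,0,0,0,0],[0,-0.002,0,0,0,0],[0,-0.0015,0,0,0,0],[0,0,0,0,0,0]]'
python3 go.py .474 .3163 .07 105.5
```

```text
time: 45.35
ee_pos: [0.474, 0.3164, 0.0704]
tcp_rot: [179.9, -0.0, 105.5]
wrist_force: [0.1, -0.2, -0.1]
opening: 0.0214
time: 46.02
ee_pos: [0.4737, 0.3165, 0.0711]
tcp_rot: [179.9, -0.1, 105.5]
wrist_force: [-5.8, -1.7, 5.4]
opening: 0.0036
shift mm [-0.2  0.2  1.1] norm 1.2
turn [ 0.1 -0.1  0. ]
t 46.0 p [0.4737 0.3165 0.0711] rot [ 1.799e+02 -1.000e-01  1.055e+02] F [-5.8 -1.7  5.4] M [-0.36  1.1  -0.07] open 3.6 q [ 34.   8.  -6.  76.   0. 108.]
time: 46.68
ee_pos: [0.4606, 0.3128, 0.0711]
tcp_rot: [179.9, -0.1, 105.5]
wrist_force: [-2.8, -0.9, 8.4]
opening: 0.0036
shift mm [-0.2 13.8  1.1] norm 13.9
turn [ 0.1 -0.1  0. ]
t 46.7 p [0.4606 0.3128 0.0711] rot [ 1.799e+02 -1.000e-01  1.055e+02] F [-2.8 -0.9  8.4] M [-0.22  0.59  0.07] open 3.6 q [ 34.   6.  -8.  75.   0. 109.]
```

```bash

python3 -m handwheel '[[0,-0.001,0,0,0,0],[0,-0.001,0,0,0,0],[0,0,0,0,0,0],[0,0,0,0,0,0],[0,0,0,0,0,0],[0,0,0,0,0,0],[0,0,0,0,0,0],[0,0,0,0,0,0]]'
python3 go.py .474 .3163 .07 105.5
python3 -m handwheel '[[0,0.001,0,0,0,0],[0,0.001,0,0,0,0],[0,0,0,0,0,0],[0,0,0,0,0,0],[0,0,-0.01,0,0,0],[0,0,-0.03,0,0,0],[0,0,-0.04,0,0,0],[0,0,-0.04,0,0,0]]' -0.5
python3 go.py .42 -.329 .19 105.5
python3 - <<'E'
from h import *
a=cam('top');b=cam('side')
u,v=proj(b,(.4643,.314,.05))
s=[cv2.resize(b['img'][int(v)-30:int(v)+30,int(u)-30:int(u)+30],(380,380),interpolation=cv2.INTER_CUBIC)]
u,v=proj(a,(.42,-.33,.05))
s.append(cv2.resize(a['img'][int(v)-40:int(v)+40,int(u)-40:int(u)+40],(380,380),interpolation=cv2.INTER_CUBIC))
cv2.imwrite('pics/g4.png',np.hstack(s)[:,:,::-1])
for n,c in(('top',a),('side',b)):
    P=cloud(c);h=cv2.cvtColor(c['img'],cv2.COLOR_RGB2HSV)
    m=(h[...,2]>170)&(h[...,1]<45)&(np.hypot(P[...,0]-.42,P[...,1]+.327)<.09)&(P[...,2]>.04)
    v,u=np.nonzero(m); q=np.array([ray(c,i,j,.057)[:2] for i,j in zip(u,v)]); print(n,len(q),q.mean(0).round(4),np.median(P[m][:,2]).round(4),(q.max(0)-q.min(0)).round(3))
E
```

```text
time: 47.35
ee_pos: [0.4599, 0.3126, 0.0711]
tcp_rot: [179.8, -0.1, 105.5]
wrist_force: [5.1, 0.9, 5.9]
opening: 0.0034
shift mm [-0.2 14.5  1.2] norm 14.6
turn [ 0.2 -0.1  0. ]
t 47.4 p [0.4599 0.3126 0.0711] rot [ 1.798e+02 -1.000e-01  1.055e+02] F [5.1 0.9 5.9] M [ 0.14 -0.98  0.02] open 3.4 q [ 34.   6.  -9.  75.  -0. 109.]
time: 48.02
ee_pos: [0.46, 0.3121, 0.1914]
tcp_rot: [-180.0, -0.0, 105.5]
wrist_force: [0.4, 1.4, -1.0]
opening: 0.0214
shift mm [-607.  -210.2    1.5] norm 642.4
turn [-0. -0.  0.]
t 48.0 p [0.46   0.3121 0.1914] rot [-180.    -0.   105.5] F [ 0.4  1.4 -1. ] M [ 0.04 -0.1   0.  ] open 21.4 q [ 34.   5.   4.  89.   0. 109.]
top 226 [ 0.4195 -0.3307] 0.0561 [0.046 0.046]
side 121 [ 0.4197 -0.3255] 0.0542 [0.051 0.058]
```

View pics/g4.png

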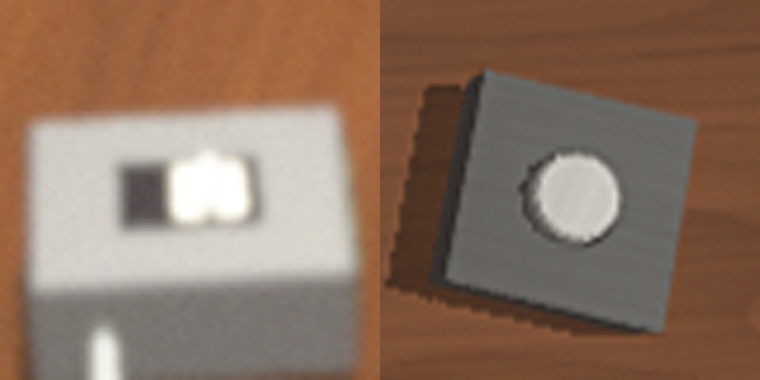

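Slide is off (white block at the right end) and the cap is still in the die. Moving to the die.

```bash

python3 -m handwheel '[[-0.0304,-0.0104,0,0,0,0],[-0.0304,-0.0104,0,0,0,0],[-0.0304,-0.0104,0,0,0,0],[-0.0304,-0.0104,0,0,0,0],[-0.0304,-0.0104,0,0,0,0],[-0.0304,-0.0104,0,0,0,0],[-0.0304,-0.0104,0,0,0,0],[-0.0304,-0.0104,0,0,0,0]]' 0.45 40
python3 -m handwheel '[[-0.0304,-0.0104,0,0,0,0],[-0.0304,-0.0104,0,0,0,0],[-0.0304,-0.0104,0,0,0,0],[-0.0304,-0.0104,0,0,0,0],[-0.0304,-0.0104,0,0,0,0],[-0.0304,-0.0104,0,0,0,0],[-0.0304,-0.0104,0,0,0,0],[-0.0304,-0.0104,0,0,0,0]]'
python3 -m handwheel '[[-0.0304,-0.0104,0,0,0,0],[-0.0304,-0.0104,0,0,0,0],[-0.0304,-0.0104,0,0,0,0],[-0.0304,-0.0104,0,0,0,0],[0,0,0.02,0,0,0],[0,0,0.02,0,0,0],[0,0,0.02,0,0,0],[0,0,0,0,0,0]]'
python3 go.py .422 -.3295 .062 105.5
python3 - <<'E'
from h import *
b=cam('side');a=cam('top')
s=[]
for c in(a,b):
    u,v=proj(c,(.42,-.328,.07)); s.append(cv2.resize(c['img'][int(v)-35:int(v)+35,int(u)-35:int(u)+35],(390,390),interpolation=cv2.INTER_CUBIC))
cv2.imwrite('pics/cap.png',np.hstack(s)[:,:,::-1])
E
```

```text
time: 48.78
ee_pos: [0.4452, 0.0547, 0.1904]
tcp_rot: [179.9, -0.0, 105.5]
wrist_force: [-0.6, 0.2, -0.3]
opening: 0.0618
time: 49.45
ee_pos: [0.4301, -0.2021, 0.1902]
tcp_rot: [179.9, -0.0, 105.5]
wrist_force: [0.3, 0.3, -0.4]
opening: 0.0617
time: 50.12
ee_pos: [0.4217, -0.3279, 0.1258]
tcp_rot: [-179.9, -0.3, 105.5]
wrist_force: [-0.1, 0.2, -0.3]
opening: 0.0619
shift mm [-2.   0.  63.8] norm 63.9
turn [-0.1 -0.3 -0. ]
t 50.1 p [ 0.4217 -0.3279  0.1258] rot [-179.9   -0.3  105.5] F [-0.1  0.2 -0.3] M [0.02 0.07 0.  ] open 61.9 q [-38.   2.  -6.  82.   0.  37.]
```

View pics/cap.png

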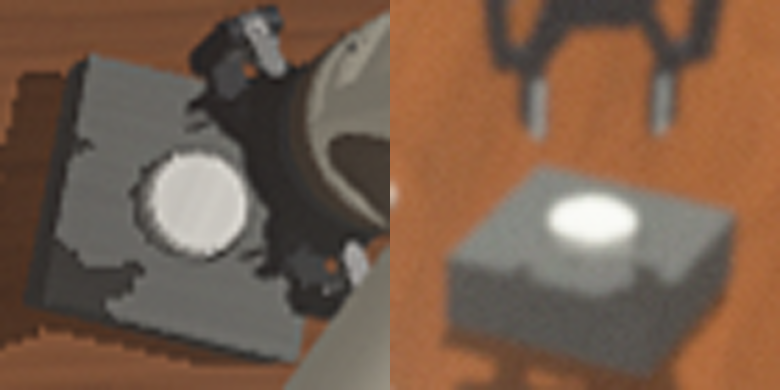

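The cap is still in place: 593 px against a finger gap centre of about 600 px in the side view. I descend with a force check.

```bash

python3 -m handwheel '[[-0.001,0,0.015,0,0,0],[0,0,0.015,0,0,0],[0,0,0.015,0,0,0],[0,0,0.01,0,0,0],[0,0,0.004,0,0,0],[0,0,0,0,0,0],[0,0,0,0,0,0],[0,0,0,0,0,0]]'
python3 go.py .422 -.3295 .06 105.5
python3 -m handwheel '[[0,0,0.002,0,0,0],[0,0,0.002,0,0,0],[0,0,0.002,0,0,0],[0,0,0,0,0,0],[0,0,0,0,0,0],[0,0,0,0,0,0],[0,0,0,0,0,0],[0,0,0,0,0,0]]'
python3 go.py .422 -.3295 .06 105.5
```

```text
time: 50.88
ee_pos: [0.4241, -0.33, 0.0718]
tcp_rot: [179.9, 0.0, 105.5]
wrist_force: [0.3, -0.5, 0.8]
opening: 0.0618
shift mm [ 1.1 -1.9 11.8] norm 11.9
turn [0.1 0.  0. ]
t 50.9 p [ 0.4241 -0.33    0.0718] rot [179.9   0.  105.5] F [ 0.3 -0.5  0.8] M [-0.02 -0.04 -0.01] open 61.8 q [-38.   3. -11.  75.   0.  37.]
time: 51.55
ee_pos: [0.4236, -0.3297, 0.0646]
tcp_rot: [179.9, -0.0, 105.5]
wrist_force: [0.7, 0.3, -0.7]
opening: 0.0619
shift mm [ 0.6 -1.5  4.6] norm 4.8
turn [ 0.1 -0.   0. ]
t 51.5 p [ 0.4236 -0.3297  0.0646] rot [179.9  -0.  105.5] F [ 0.7  0.3 -0.7] M [0.02 0.   0.02] open 61.9 q [-38.   4. -12.  75.   0.  37.]
```

```bash

python3 -m handwheel '[[0,-0.0015,0.002,0,0,0],[0,0,0.002,0,0,0],[0,0,0.0005,0,0,0],[0,0,0,0,0,0],[0,0,0,0,0,0],[0,0,0,0,0,0],[0,0,0,0,0,0],[0,0,0,0,0,0]]'
python3 go.py .422 -.3295 .06 105.5
python3 -m handwheel '[[0,0,0,0,0,0],[0,0,0,0,0,0],[0,0,0,0,0,0],[0,0,0,0,0,0],[0,0,0,0,0,0],[0,0,0,0,0,0],[0,0,0,0,0,0],[0,0,0,0,0,0]]' 0 40
python3 go.py .422 -.3295 .06 105.5
```

```text
time: 52.22
ee_pos: [0.4221, -0.3301, 0.06]
tcp_rot: [179.9, -0.0, 105.5]
wrist_force: [0.5, -0.1, -0.2]
opening: 0.062
shift mm [0.6 0.  0. ] norm 0.6
turn [ 0.1 -0.   0. ]
t 52.2 p [ 0.4221 -0.3301  0.06  ] rot [179.9  -0.  105.5] F [ 0.5 -0.1 -0.2] M [ 0.06  0.01 -0.02] open 62.0 q [-38.   4. -12.  74.   0.  36.]
time: 52.88
ee_pos: [0.422, -0.3302, 0.0606]
tcp_rot: [179.9, -0.0, 105.5]
wrist_force: [-3.3, 0.7, 6.3]
opening: 0.0495
shift mm [0.7 0.2 0.6] norm 0.9
turn [ 0.1 -0.   0. ]
t 52.9 p [ 0.422  -0.3302  0.0606] rot [179.9  -0.  105.5] F [-3.3  0.7  6.3] M [0.21 0.58 0.04] open 49.5 q [-38.   4. -12.  74.   0.  36.]
```

Opening reads 49.5, a bit small for 52, so the pads may be on the bevel. I'll open, go 4 mm lower with a force check, and regrip.

```bash

python3 -m handwheel '[[0,0,0,0,0,0],[0,0,0,0,0,0],[0,0,0,0,0,0],[0,0,0.001,0,0,0],[0,0,0.001,0,0,0],[0,0,0,0,0,0],[0,0,0,0,0,0],[0,0,0,0,0,0]]' 0.45 40
python3 go.py
python3 -m handwheel '[[0,0,0.001,0,0,0],[0,0,0.001,0,0,0],[0,0,0,0,0,0],[0,0,0,0,0,0],[0,0,0,0,0,0],[0,0,0,0,0,0],[0,0,0,0,0,0],[0,0,0,0,0,0]]'
python3 go.py
python3 -m handwheel '[[0,0,0,0,0,0],[0,0,0,0,0,0],[0,0,0,0,0,0],[0,0,0,0,0,0],[0,0,0,0,0,0],[0,0,0,0,0,0],[0,0,0,0,0,0],[0,0,0,0,0,0]]' 0 40
python3 go.py
```

```text
time: 53.55
ee_pos: [0.4221, -0.3301, 0.0579]
tcp_rot: [179.9, -0.0, 105.5]
wrist_force: [-0.3, -0.8, -1.0]
opening: 0.0618
t 53.5 p [ 0.4221 -0.3301  0.0579] rot [179.9  -0.  105.5] F [-0.3 -0.8 -1. ] M [-0.02 -0.04  0.04] open 61.8 q [-38.   4. -12.  74.   0.  36.]
time: 54.22
ee_pos: [0.4222, -0.3302, 0.0566]
tcp_rot: [179.9, -0.0, 105.5]
wrist_force: [-1.4, 1.1, 5.5]
opening: 0.0619
t 54.2 p [ 0.4222 -0.3302  0.0566] rot [179.9  -0.  105.5] F [-1.4  1.1  5.5] M [ 0.28  0.43 -0.03] open 61.9 q [-38.   4. -12.  74.   0.  36.]
time: 54.88
ee_pos: [0.4226, -0.3313, 0.059]
tcp_rot: [179.9, 0.2, 105.5]
wrist_force: [-6.6, 0.7, 21.3]
opening: 0.0496
t 54.9 p [ 0.4226 -0.3313  0.059 ] rot [179.9   0.2 105.5] F [-6.6  0.7 21.3] M [0.17 1.39 0.  ] open 49.6 q [-38.   4. -12.  74.   0.  36.]
```

Tips touched the die surface at z 0.0566, so the first grip was already on the straight edge; the reading just runs about 2.5 mm low. I lift.

```bash

python3 -m handwheel '[[0,0,-0.001,0,0,0],[0,0,-0.001,0,0,0],[0,0,-0.002,0,0,0],[0,0,-0.005,0,0,0],[0,0,-0.01,0,0,0],[0,0,-0.015,0,0,0],[0,0,-0.015,0,0,0],[0,0,-0.015,0,0,0]]' 0 60
python3 go.py .42 -.06 .122 105.5
python3 - <<'E'
from h import *
b=cam('side'); u,v=proj(b,(.42,-.328,.09)); save(b,'lift.png',(int(u)-35,int(v)-35,int(u)+35,int(v)+35),6)
E
```

```text
time: 55.55
ee_pos: [0.4221, -0.3298, 0.1211]
tcp_rot: [179.9, -0.1, 105.5]
wrist_force: [0.8, -0.6, -1.2]
opening: 0.0487
shift mm [260.5  70.3  -0.4] norm 269.8
turn [ 0.1 -0.1  0. ]
t 55.5 p [ 0.4221 -0.3298  0.1211] rot [ 1.799e+02 -1.000e-01  1.055e+02] F [ 0.8 -0.6 -1.2] M [ 0.01 -0.02  0.  ] open 48.7 q [-38.   2.  -7.  81.   0.  36.]
```

View pics/lift.png

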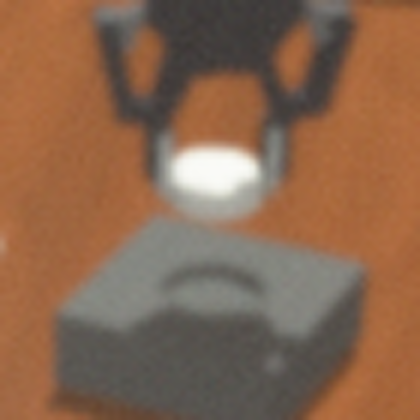

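```bash

python3 -m handwheel '[[0.02,0.0054,0,0,0,0],[0.0335,0.009,0,0,0,0],[0.0335,0.009,0,0,0,0],[0.0335,0.009,0,0,0,0],[0.0335,0.009,0,0,0,0],[0.0335,0.009,0,0,0,0],[0.0335,0.009,0,0,0,0],[0.0335,0.009,0,0,0,0]]'
python3 -m handwheel '[[0.006,0,0,0,0,0],[0,0,0,0,0,0],[0,0,0,0,0,0],[0,0,0,0,0,0],[0,0,0,0,0,0],[0,0,0,0,0,0],[0,0,0,0,0,0],[0,0,0,0,0,0]]'
python3 go.py .5816 -.0117 .12 105.5
```

```text
time: 56.27
ee_pos: [0.4194, -0.0649, 0.1203]
tcp_rot: [179.9, -0.1, 105.5]
wrist_force: [1.1, 0.8, -1.3]
opening: 0.0485
time: 56.93
ee_pos: [0.4182, -0.0614, 0.1201]
tcp_rot: [179.9, -0.0, 105.5]
wrist_force: [-1.3, 0.3, -1.4]
opening: 0.0489
shift mm [  4.3 170.7   0.3] norm 170.8
turn [ 0.1 -0.  -0. ]
t 56.9 p [ 0.4182 -0.0614  0.1201] rot [179.9  -0.  105.5] F [-1.3  0.3 -1.4] M [ 0.02 -0.02 -0.03] open 48.9 q [ -8. -13. -21.  82.   0.  66.]
```

```bash

python3 -m handwheel '[[0.0007,0.0284,0,0,0,0],[0.0007,0.0284,0,0,0,0],[0.0007,0.0284,0,0,0,0],[0.0007,0.0284,0,0,0,0],[0.0007,0.0284,0,0,0,0],[0.0007,0.0284,0,0,0,0],[0,0,0,0,0,0],[0,0,0,0,0,0]]'
python3 -m handwheel '[[0,0,0.004,0,0,0],[0,0,0.006,0,0,0],[0,0,0.006,0,0,0],[0,0,0.006,0,0,0],[0,0,0.005,0,0,0],[0,0,0,0,0,0],[0,0,0,0,0,0],[0,0,0,0,0,0]]'
python3 go.py .5816 -.0117 .0805 105.5
python3 - <<'E'
from h import *
# hub seat seen earlier: ring/floor centre check, and cap now
import pickle
a0,b0=pickle.load(open('avg.pkl','rb'))
for n,c in(('top',a0),('side',b0)):
    h=cv2.cvtColor(c['img'],cv2.COLOR_RGB2HSV);P=cloud(c)
    m=(h[...,2]>190)&(np.hypot(P[...,0]-.58,P[...,1]+.01)<.037)&(P[...,2]>.05)
    v,u=np.nonzero(m);q=np.array([ray(c,i,j,.0625)[:2] for i,j in zip(u,v)])
    (x,y),r=cv2.minEnclosingCircle((q*1000).astype(np.float32));print(n,len(q),round(x,1),round(y,1),round(r,1))
E
```

```text
time: 57.6
ee_pos: [0.5819, -0.011, 0.1192]
tcp_rot: [-180.0, -0.1, 105.6]
wrist_force: [0.4, -0.1, -1.1]
opening: 0.0485
time: 58.27
ee_pos: [0.5813, -0.0112, 0.0937]
tcp_rot: [179.9, -0.0, 105.5]
wrist_force: [-0.5, -0.0, -0.5]
opening: 0.0489
shift mm [-0.6  0.1 13.2] norm 13.2
turn [ 0.1 -0.   0. ]
t 58.3 p [ 0.5813 -0.0112  0.0937] rot [179.9  -0.  105.5] F [-0.5 -0.  -0.5] M [-0.01 -0.   -0.03] open 48.9 q [-1.  9. -3. 78.  0. 73.]
top 446 579.5 -10.8 35.9
side 308 578.2 -3.1 40.6
```

```bash

python3 -m handwheel '[[0,0,0.002,0,0,0],[0,0,0.002,0,0,0],[0,0,0.002,0,0,0],[0,0,0.002,0,0,0],[0,0,0.0015,0,0,0],[0,0,0.001,0,0,0],[0,0,0,0,0,0],[0,0,0,0,0,0]]'
python3 go.py .582 -.0115 .0805 105.5
python3 -m handwheel '[[0,0,0.001,0,0,0],[0,0,0.001,0,0,0],[0,0,0,0,0,0],[0,0,0,0,0,0],[0,0,0,0,0,0],[0,0,0,0,0,0],[0,0,0,0,0,0],[0,0,0,0,0,0]]'
python3 go.py .582 -.0115 .0805 105.5
```

```text
time: 58.93
ee_pos: [0.5813, -0.0112, 0.0829]
tcp_rot: [179.9, -0.0, 105.5]
wrist_force: [0.5, -0.8, -1.0]
opening: 0.0488
shift mm [-0.5  0.6  2.4] norm 2.5
turn [ 0.1 -0.   0. ]
t 58.9 p [ 0.5813 -0.0112  0.0829] rot [179.9  -0.  105.5] F [ 0.5 -0.8 -1. ] M [ 0.02 -0.01 -0.01] open 48.8 q [-1.  9. -4. 77.  0. 73.]
time: 59.6
ee_pos: [0.5813, -0.0111, 0.081]
tcp_rot: [179.9, -0.0, 105.5]
wrist_force: [0.8, -0.2, -1.0]
opening: 0.0492
shift mm [-0.5  0.5  0.5] norm 0.9
turn [ 0.1 -0.   0. ]
t 59.6 p [ 0.5813 -0.0111  0.081 ] rot [179.9  -0.  105.5] F [ 0.8 -0.2 -1. ] M [-0.03 -0.01 -0.01] open 49.2 q [-1.  9. -4. 77.  0. 73.]
```

```bash

python3 -m handwheel '[[0,0,0.001,0,0,0],[0,0,0,0,0,0],[0,0,0,0,0,0],[0,0,0,0,0,0],[0,0,0,0,0,0],[0,0,0,0,0,0],[0,0,0,0,0,0],[0,0,0,0,0,0]]'
python3 go.py
python3 -m handwheel '[[0,0,0.001,0,0,0],[0,0,0,0,0,0],[0,0,0,0,0,0],[0,0,0,0,0,0],[0,0,0,0,0,0],[0,0,0,0,0,0],[0,0,0,0,0,0],[0,0,0,0,0,0]]'
python3 go.py
```

```text
time: 60.27
ee_pos: [0.5814, -0.0111, 0.0802]
tcp_rot: [179.9, -0.0, 105.5]
wrist_force: [-1.4, 1.5, 4.0]
opening: 0.0489
t 60.3 p [ 0.5814 -0.0111  0.0802] rot [179.9  -0.  105.5] F [-1.4  1.5  4. ] M [ 0.11  0.25 -0.02] open 48.9 q [-1.  9. -4. 77.  0. 73.]
time: 60.93
ee_pos: [0.5815, -0.0111, 0.0802]
tcp_rot: [179.9, -0.0, 105.5]
wrist_force: [-4.2, 1.4, 11.8]
opening: 0.0485
t 60.9 p [ 0.5815 -0.0111  0.0802] rot [179.9  -0.  105.5] F [-4.2  1.4 11.8] M [ 0.08  0.98 -0.05] open 48.5 q [-1.  9. -4. 77.  0. 73.]
```

Contact at z 0.080, as predicted. I back off 1 mm, release, rise and retreat for a final look.

```bash

python3 -m handwheel '[[0,0,-0.001,0,0,0],[0,0,-0.0005,0,0,0],[0,0,0,0,0,0],[0,0,0,0,0,0],[0,0,0,0,0,0],[0,0,0,0,0,0],[0,0,0,0,0,0],[0,0,0,0,0,0]]'
python3 -m handwheel '[[0,0,0,0,0,0],[0,0,0,0,0,0],[0,0,0,0,0,0],[0,0,0,0,0,0],[0,0,0,0,0,0],[0,0,0,0,0,0],[0,0,-0.003,0,0,0],[0,0,-0.005,0,0,0]]' 0.5 20
python3 -m handwheel '[[0,0,-0.01,0,0,0],[0,0,-0.02,0,0,0],[0,0,-0.03,0,0,0],[0,0,-0.03,0,0,0],[0,0,-0.03,0,0,0],[0,0,0,0,0,0],[0,0,0,0,0,0],[0,0,0,0,0,0]]'
python3 -m handwheel '[[-0.035,-0.009,0,0,0,0],[-0.035,-0.009,0,0,0,0],[-0.035,-0.009,0,0,0,0],[-0.035,-0.009,0,0,0,0],[-0.035,-0.009,0,0,0,0],[-0.035,-0.009,0,0,0,0],[-0.035,-0.009,0,0,0,0],[-0.035,-0.009,0,0,0,0]]'
python3 -m handwheel '[[-0.02,-0.009,0,0,0,0],[-0.02,-0.009,0,0,0,0],[-0.01,-0.009,0,0,0,0],[0,0,0,0,0,0],[0,0,0,0,0,0],[0,0,0,0,0,0],[0,0,0,0,0,0],[0,0,0,0,0,0]]'
python3 go.py
python3 - <<'E'
from h import *
a=cam('top');b=cam('side');s=[]
for c in(a,b):
    u,v=proj(c,(.5816,-.0117,.06)); s.append(cv2.resize(c['img'][int(v)-60:int(v)+60,int(u)-60:int(u)+60],(398,398),interpolation=cv2.INTER_CUBIC))
cv2.imwrite('pics/fin.png',np.hstack(s)[:,:,::-1])
P=cloud(a);m=(np.hypot(P[...,0]-.58,P[...,1]+.011)<.04)&(P[...,2]>.07)&(P[...,2]<.1)
v,u=np.nonzero(m);q=np.array([ray(a,i,j,.078)[:2] for i,j in zip(u,v)]);(x,y),r=cv2.minEnclosingCircle((q*1000).astype(np.float32))
A=np.c_[P[m][:,:2],np.ones(m.sum())];k=np.linalg.lstsq(A,P[m][:,2],rcond=None)[0]
print('cap',len(q),round(x,1),round(y,1),round(r,1),'z',np.median(P[m][:,2]).round(4),'tilt deg',np.degrees(np.hypot(k[0],k[1])).round(1))
E
python3 ang2.py
```

```text
time: 61.6
ee_pos: [0.5813, -0.0112, 0.0803]
tcp_rot: [179.9, -0.0, 105.5]
wrist_force: [0.3, -0.6, -0.5]
opening: 0.0491
time: 62.27
ee_pos: [0.581, -0.0111, 0.0883]
tcp_rot: [180.0, -0.1, 105.5]
wrist_force: [-0.3, 0.3, 0.6]
opening: 0.0642
time: 62.93
ee_pos: [0.5812, -0.0113, 0.2087]
tcp_rot: [179.9, -0.0, 105.5]
wrist_force: [-0.4, -0.0, 0.1]
opening: 0.0638
time: 63.6
ee_pos: [0.586, -0.3019, 0.2068]
tcp_rot: [-180.0, -0.1, 105.5]
wrist_force: [0.5, 1.0, 0.4]
opening: 0.064
time: 64.27
ee_pos: [0.5745, -0.3546, 0.2083]
tcp_rot: [179.9, -0.0, 105.6]
wrist_force: [0.1, -0.5, 0.3]
opening: 0.0641
t 64.3 p [ 0.5745 -0.3546  0.2083] rot [179.9  -0.  105.6] F [ 0.1 -0.5  0.3] M [-0.01  0.03  0.01] open 64.1 q [-32.  22.  26.  94.   0.  43.]
cap 256 579.0 -5.4 25.7 z 0.0767 tilt deg 0.8
1
   (195, 34, 32, [13, 14], np.float64(0.6908), np.float64(0.0207))
   (210, 33, 29, [12, 13], np.float64(0.6908), np.float64(0.021))
   (220, -12, 16, [11, 6], np.float64(0.6898), np.float64(0.0247))
2
   (195, 36, 32, [14, 13], np.float64(0.6613), np.float64(-0.0921))
   (210, 34, 32, [13, 12], np.float64(0.6612), np.float64(-0.0922))
   (220, 3, -37, [12, 5], np.float64(0.6639), np.float64(-0.0937))
3
6
   (195, -23, -23, [14, 14], np.float64(0.6093), np.float64(0.1))
   (210, -25, -21, [12, 13], np.float64(0.6096), np.float64(0.1008))
   (220, 12, 16, [15, 7], np.float64(0.6086), np.float64(0.1028))
```

View pics/fin.png

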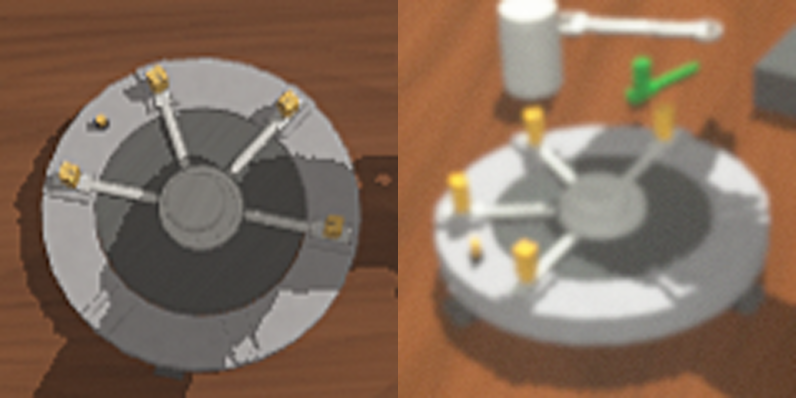

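```bash
python3 - <<'E'
from workcell import order
print(order.job_done())
E
```

```text
the job is handed in; nothing more can be done
None
```

The job is done and handed in at about 64 s of the 208 s allowed. I switched the gauge on, then turned the four fitted nipples (1, 2, 3 and 6, in that order) 180° clockwise. I then switched the gauge off and moved the cap from the die to the hub seat.

**What the last checks showed**
- **Gauge:** the pictures show the slide fully over at each end, and it was left off.
- **Nipples:** before the gauge was switched off, all four dark lines had flipped to the opposite side. Their angles were within about 5° of what I commanded. A re-check at the end agreed for 1, 2 and 6, but nipple 3 was in the arm's shadow and gave no angle. The starting angles came from small images, good to a few degrees at best.
- **Spokes:** they still looked seated in the final view.
- **Cap:** it reads level, with 0.8° tilt and its top at z ≈ 0.077 m (0.078 m expected). It met the seat floor at the predicted height.

**What failed or disagreed**
- **Wrong-way push:** my first slide attempt went the wrong way. It pressed the ridge against its off stop with about 102 N at the wrist, under the 120 N limit, and the slide simply stayed off.
- **Camera offset:** the two cameras disagreed by about 5 mm in y, and the contact points showed the top camera reading about 3 mm off in x. I corrected positions from contact.
- **Cap centring:** the last top-view fit of the cap came out about 5 mm off the hub centre in y. I put that down to shadow and viewing angle, since its height and tilt fit a seated cap.

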